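# Set and lock the side guide of a card-scoring board

### The job

Set the guide of the card-scoring board for the next batch of cards: turn the black knob, without pushing the guide itself, until the guide's yellow pointer stands exactly opposite the tip of the red clip (not the blue one). Then lock it by sliding the orange lock grip fully to the green end of its track. Leave the other craft things on the board and table where they are.

Things in the scene. Friction and masses are not known exactly. Their poses are not given: they have to be found in the camera images.
- board: Fixed white scoring board, 240 mm along its x, 380 along its y, 20 thick; origin at the centre of its underside, z up, +x away from the robot and +y to its left at yaw 0 (it lies turned by up to 0.3 rad). On it: knob at the near left, lock track on the near right, guide in the middle, dark scale (156 mm, white ticks every 10 mm) on the far edge.
- knob (a joint): Angle of the round black knob (rad), vertical axis, turning clockwise seen from above counts up; stops at -3.1 and 3.1. It stays where it is left. The guide is geared to it: one rad clockwise moves the guide 20 mm along the board's -y (to the robot's right), anticlockwise moves it to +y; at 0 the pointer is at the board's y = 0.
- knob_grip (a point): Point on the knob's axis at the height to grip. The knob is an upright cylinder 50 mm in diameter, 38 mm tall, with a white line on top; this point is 12 mm below its top and 54 mm above the table. Under the knob is a fixed collar 68 mm in diameter, its top 28 mm above the table. The axis is at board x = -65, y = +125 mm.
- fence: The guide: dark steel bar 120 mm along board x, 20 mm wide, its top 36 mm above the table, with a yellow pointer at its far end. Slides along board y, moved by the knob. Do not push it directly. Origin on the board's top surface, on the guide's middle line, axes as the board's.
- pointer_tip (a point): Tip of the yellow pointer on the guide, over the scale, 29 mm above the table.
- red_mark: Fixed red clip (22 mm wide) on the far edge of the board, with a point toward the scale; its origin lies on its middle line, 20 mm above the table, axes as the board's. The pointer is set when the pointer tip's y in this frame is 0.
- red_mark_tip (a point): Tip of the red clip's point, on its middle line (x = -15 mm in the clip's frame), 29 mm above the table.
- blue_mark: Fixed blue clip, same shape as the red one, on the other side of the scale's middle: not the one to set to.
- lock (a joint): Position of the orange lock grip (m): 0 at the open end (black patch, board -y), 0.080 at the locked end stop (green patch, board +y). Friction about 1.5 N; it stays where it is left.
- lock_top (a point): Centre of the top of the orange lock grip, a block 28 mm along board x, 20 mm along board y and 40 mm tall, its top 74.5 mm above the table. It slides at board x = -90 mm, from y = -135 (joint 0) to y = -55 mm (joint 0.080), on an aluminium track 40 mm wide and 130 mm long, its top 34 mm above the table.
- tape: Loose green tape roll, a ring 80 mm in diameter, 24 mm tall, lying on the board's left far part; origin at the centre of its underside. Leave it.
- folder: Loose brown wooden folding stick, a flat bar 130 x 22 x 6 mm lying on the board's right part; origin at the centre of its underside. Leave it.
- glue: Loose white glue bottle with red cap, 58 mm in diameter, 160 mm tall; origin at the centre of its underside. Leave it.
- paste: Loose paste jar with red band, 74 mm in diameter, 90 mm tall; origin at the centre of its underside. Leave it.
- spool: Loose red ribbon spool, 68 mm in diameter, 86 mm tall; origin at the centre of its underside. Leave it.
- brush: Loose flat black-handled brush, 200 mm long along its x, lying on the table; origin at the middle of its underside. Leave it.
- mug: Loose blue mug, 80 mm in diameter, 95 mm tall, handle on its +y; origin at the centre of its underside. Leave it.

How it is judged:
On the way, in this order (a step that is already met when the one before it is completed fails the run):
1. the pointer has been brought opposite the red clip with the knob and stays there, the lock still open (y of pointer_tip in the frame of red_mark between -0.003 and 0.003 m and value of joint lock below 0.05 m), for 0.4 s.
2. the lock grip is at its green end stop (value of joint lock above 0.076 m), for 0.2 s.
At the end, for the whole second after the job is handed in: The yellow pointer stands within 3 mm (along the scale) of the red clip's middle line, and the orange lock grip is within 4 mm of its green end stop (y of pointer_tip in the frame of red_mark between -0.003 and 0.003 m and value of joint lock above 0.076 m); the robot touches nothing.
It fails at once if the guide is pushed directly (contact force between any of the fingers, the arm and fence above 1.5 N).
It fails at once if another craft thing is moved more than 30 mm (distance of any of tape, folder, glue, paste, spool, brush, mug from where it was at the start of the episode above 0.03 m).
It also fails if it takes over 67 s, if anything falls off the work surface, if the arm or the gripper's body presses on something with over 40 N, if the wrist force passes 120 N, or if a joint passes its speed limit or range.

### The arm

A 6-joint arm with a two-finger parallel gripper is mounted at the origin on the work surface. World frame = base frame: x ahead of the robot, y to its left, z up, the work surface at z = 0. Lengths are in m, angles in rad, forces in N, time in s.
With the tool pointing down it reaches from about 0.35 to 0.875 m from the base axis. Payload 4.2 kg.
Tool frame: the origin (TCP) lies on the mounting face of the last link; the fingertips stand 173 mm ahead of it and the grasp point (between the pads) lies 155 mm ahead of it; x points along the fingers, z is the direction in which the jaws open and shut, and the axes are right-handed (so a half turn about x gives the same grasp; the last joint's range is limited). The gripper opens to 85 mm and grips with 20 to 120 N. Pads are 22 mm wide; open, the fingers measure 114 mm over their backs; the gripper's body (76 mm by 85 mm) begins 54 mm behind the grasp point. The pads swing forward as they close: fully open they stand 13 mm farther back than shut.
Start: joints at [1.374, 0.385, 0.008, 0, -1.194, -0.259], TCP at [0.275, 0.561, 0.405] pointing down, gripper open.
Joint ranges: [-3.14, 3.14], [-1.21, 2.06], [-1.07, 1.41], [-3.16, 2.05], [-2.99, -0.16], [-3.1, 3.1]. Speed limits (rad/s): [2.79, 2.79, 3.14, 3.14, 3.14, 3.14].

### API

Orientations are given as a unit quaternion [x, y, z, w].
In Python, from rig import arm, viewer gives the robot as it stands. The module is installed in compiled form; this text tells all that it offers.
- The arm moves only by the tool send_rows, never from a script. Its argument "increments" is a list of rows, each a list of 7 numbers: the turn, a rotation vector about the tool's x, y, z in degrees, then the shift along the tool's x, y, z in mm, then the finger opening in mm, from 0 to 85.4. A call has 1 to 5 rows; each row is the pose to reach, as a shift and turn from the pose measured when the call began, along the tool's axes at that moment; what a row does not reach only later rows make up. A row lasts 1/12 s, in which the tool goes at most 41.7 mm and 7.16 degrees, less where a joint would pass 70% of its speed; a pose out of reach is approached as far as the arm can. A call with a gripper value outside its range is refused whole. The fingers move at their own pace and stop on an object; "newtons" is the grip in N (left out, the last holds). Time passes only in rows, so rows that repeat a pose let the fingers close. It gives the time, the measured TCP pose, the force and the opening at its end, in the units of the state.
- arm.observe(): the state, without advancing time (a new reading comes with each control period).
- viewer.camera(name): name is "scene" or "side" or "wrist"; returns a dict with "pixels" (400x640x3 uint8, blue, green, red), "fx", "fy", "cx", "cy" (pixels), "dist" ([k1, k2, p1, p2, k3] as OpenCV has them; the pictures are not rectified), "R" (3x3) and "t" (3): a world point X has camera coordinates R X + t; the wrist camera has in their place "mount" (4x4, takes a point from camera to tool coordinates, whose origin is the TCP and whose axes are the tool frame's). Camera axes: x right, y down, z forward; pixel columns grow to the right and rows downward; lengths in m; the calibration is good to about 2 mm. A picture is of the moment at which its call begins: read the wrist's pose just before it. There is no depth.
- arm.finish_job(): hands the job in, once; it reports no verdict.
The state is a dict: "time_s": time; "q": joint angles; "joint_velocities": joint speeds; "joint_efforts": joint torques, N m; "ee_pos": TCP position; "ee_rot": TCP orientation; "wrist_force": force on the tool from outside, world axes, zero at the start; "wrist_torque": the same for the moment, N m; "gripper_width": finger opening in m.
Only numpy, scipy, OpenCV 4.12 (cv2) and the standard library are available. Lean on these libraries where they do the work, as an engineer would, in place of code of your own. Each camera call takes 0.05 s, during which the arm holds its last target.

## Working session

There is one attempt and no reset: what is moved stays moved. The work goes in short steps, Python scripts to look and compute and a tool call to move; the robot and the scene stay as the last step left them, time stands still between calls to the robot, and variables do not carry over. Pictures are saved under pics/ and viewed, and the job is handed in when it is done.

Besides the shell and the picture viewer there is one more tool, called by a JSON object that holds its "op" and its "data", one argument or row to a line. send_rows: Moves the arm, as the interface text tells. Its arguments: {"type":"object","properties":{"increments":{"type":"array","items":{"type":"array","items":{"type":"number"}}},"newtons":{"type":"number"}},"required":["increments"]}

I'll start by reading the state and taking the two fixed camera pictures.

```bash
ls -la && mkdir -p pics
cat > h.py <<'E'
import numpy as np, cv2, json, pickle
from rig import arm, viewer
from scipy.spatial.transform import Rotation as Rn
def snap(name, fn):
    s=arm.observe()
    c=viewer.camera(name)
    c['ee_pos']=np.array(s['ee_pos']); c['ee_rot']=np.array(s['ee_rot'])
    cv2.imwrite('pics/%s.png'%fn, c['pixels'])
    pickle.dump(c,open('pics/%s.pkl'%fn,'wb'))
    return c
def load(fn): return pickle.load(open('pics/%s.pkl'%fn,'rb'))
def K(c): return np.array([[c['fx'],0,c['cx']],[0,c['fy'],c['cy']],[0,0,1.]])
def RT(c):
    if 'mount' in c:
        T=np.eye(4); T[:3,:3]=Rn.from_quat(c['ee_rot']).as_matrix(); T[:3,3]=c['ee_pos']
        M=np.linalg.inv(T@np.array(c['mount'])); return M[:3,:3],M[:3,3]
    return np.array(c['R']),np.array(c['t'])
def ray(c,uv):
    uv=np.array(uv,float).reshape(-1,1,2)
    n=cv2.undistortPoints(uv,K(c),np.array(c['dist'],float)).reshape(-1,2)
    R,t=RT(c); d=np.c_[n,np.ones(len(n))]@R   # R^T d
    return -R.T@t, d/np.linalg.norm(d,axis=1,keepdims=True)
def onplane(c,uv,z):
    o,d=ray(c,uv); return o+d*((z-o[2])/d[:,2])[:,None]
def proj(c,X):
    R,t=RT(c); rv=cv2.Rodrigues(R)[0]
    return cv2.projectPoints(np.array(X,float).reshape(-1,1,3),rv,t,K(c),np.array(c['dist'],float))[0].reshape(-1,2)
def tri(cs,uvs):
    A=np.zeros((3,3));b=np.zeros(3);L=[]
    for c,uv in zip(cs,uvs):
        o,d=ray(c,uv); d=d[0]; P=np.eye(3)-np.outer(d,d); A+=P;b+=P@o; L.append((o,d))
    X=np.linalg.solve(A,b); return X,[np.linalg.norm((np.eye(3)-np.outer(d,d))@(X-o)) for o,d in L]
E
python3 - <<'E'
from h import *
s=arm.observe()
for k,v in s.items(): print(k,np.round(v,4))
for n in ['scene','side','wrist']:
    c=snap(n,n+'0'); print(n,c['fx'],c['cx'],c['cy'],c['dist'],(RT(c)[0].T@-RT(c)[1]).round(3))
    if n=='wrist': print(np.round(c['mount'],4))
print(arm.observe()['time_s'])
E
```

```text
total 12
drwxr-xr-x  3 agent agent 4096 Dec  5 17:50 .
drwxr-xr-x 23 root  root  4096 Dec  5 17:50 ..
drwxr-xr-x  2 agent agent 4096 Dec  5 17:50 pics
time_s 0.0
q [ 1.3736e+00  3.8560e-01  6.6000e-03 -5.0000e-04 -1.1940e+00 -2.5860e-01]
joint_velocities [0.0002 0.0005 0.0001 0.0014 0.0027 0.0002]
joint_efforts [ 1.20000e-03 -3.92296e+01  1.88399e+01  4.18610e+00 -4.60000e-03
 -0.00000e+00]
ee_pos [0.275  0.561  0.4036]
ee_rot [-0.5994 -0.3736  0.6007 -0.3745]
wrist_force [ 0.3019  0.2128 -1.0459]
wrist_torque [-0.0419  0.0373  0.0066]
gripper_width 0.0853
scene 499.22400121125906 317.14994293274884 202.813958285635 [-0.04691662  0.          0.          0.          0.        ] [1.139 0.924 0.757]
side 459.62281413310234 323.5059872987474 198.72170445619034 [0.01161379 0.         0.         0.         0.        ] [ 0.437 -0.972  1.009]
wrist 304.3614680524769 320.5735033645995 205.8996722168482 [-0.01566419  0.          0.          0.          0.        ] [0.35  0.524 0.373]
[[ 0.000e+00 -3.256e-01  9.455e-01  3.080e-02]
 [ 1.200e-03 -9.455e-01 -3.256e-01  8.390e-02]
 [ 1.000e+00  1.100e-03  3.000e-04  4.000e-04]
 [ 0.000e+00  0.000e+00  0.000e+00  1.000e+00]]
0.15
```

View pics/scene0.png

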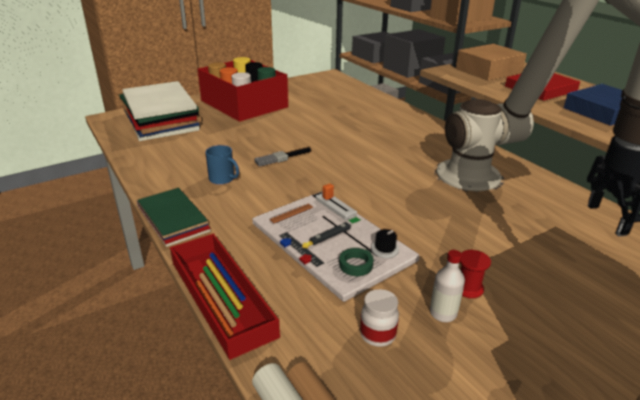

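View pics/side0.png

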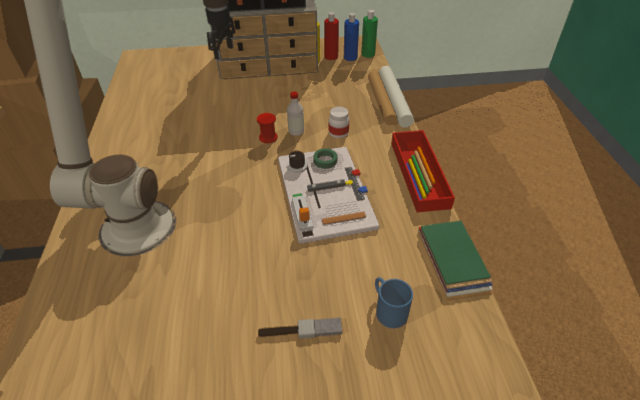

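View pics/wrist0.png

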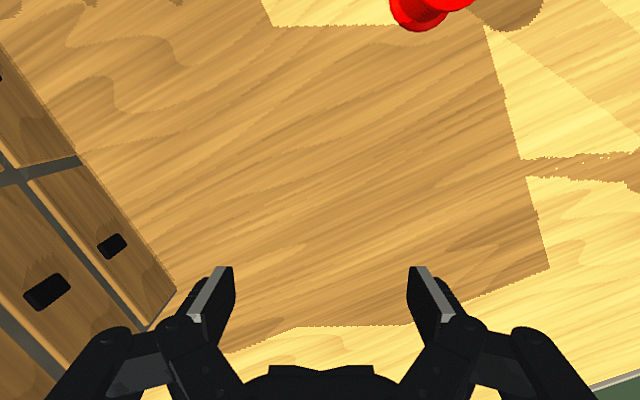

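The scene view shows the board centred near (335,240): knob at (386,240), yellow pointer at (307,245), red clip at (306,260), blue clip at (286,241) and the orange grip at (328,190). In the side view they are at (297,159), (350,183), (356,172), (363,189) and (304,214). The spool, glue and paste stand just left of the knob. Next I'll triangulate rough positions from these two views.

Run:
```python
from h import *
a=load('scene0'); b=load('side0')
ca=cv2.resize(a['pixels'][180:310,240:500],None,fx=3,fy=3,interpolation=cv2.INTER_CUBIC)
cb=cv2.resize(b['pixels'][90:250,240:400],None,fx=3.7,fy=3.7,interpolation=cv2.INTER_CUBIC)
cv2.imwrite('pics/ca0.png',ca); cv2.imwrite('pics/cb0.png',cb)
for n,u,v in [('knob',(386,236),(297,156)),('lock',(328,188),(304,209)),('red',(306,258),(356,172)),('blue',(286,240),(363,189)),('ptr',(307,245),(350,183)),('tape',(355,258),(325,157)),('spool',(473,260),(267,120)),('glue',(453,256),(294,96)),('paste',(380,300),(339,113)),('mug',(218,152),(396,290)),]:
    X,r=tri([a,b],[u,v]); print(n,X.round(3),np.round(r,4))
```

```text
knob [0.486 0.191 0.058] [0.0008 0.0008]
lock [ 0.488 -0.06   0.066] [0.0008 0.0008]
red [0.671 0.127 0.024] [0.001 0.001]
blue [0.678 0.043 0.026] [0.0009 0.0009]
ptr [0.642 0.081 0.021] [0.0023 0.0023]
tape [0.58  0.199 0.036] [0.0005 0.0005]
spool [0.397 0.38  0.076] [0.0014 0.0014]
glue [0.498 0.407 0.147] [0.0006 0.0006]
paste [0.652 0.378 0.083] [0.0003 0.0003]
mug [ 0.677 -0.376  0.09 ] [0.0005 0.0005]
```

View pics/ca0.png

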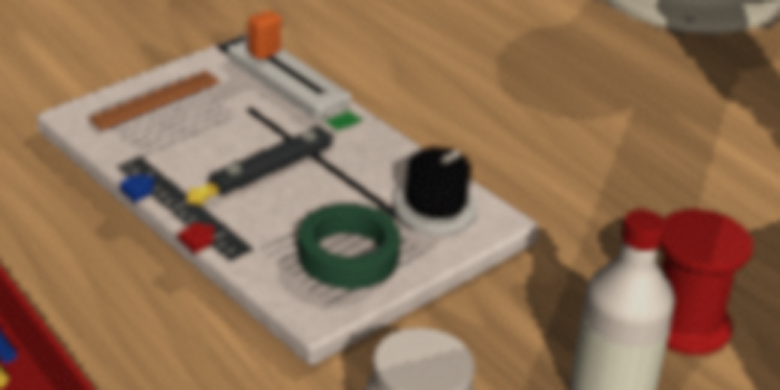

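View pics/cb0.png

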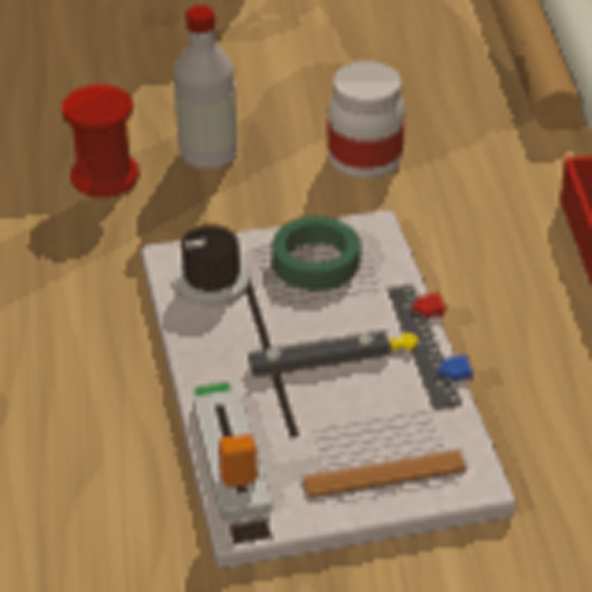

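The two views agree to within about 1–2 mm. The board yaw is about +0.08 rad, and the pointer needs roughly +44 mm, which is about 2.2 rad anticlockwise. Next I'll work out the tool axes now and a wrist viewing pose over the board.

```bash
cat >> h.py <<'E'
def delta(s,pos,Rt):
    """rotvec deg and shift mm in tool axes from state s to target pose"""
    R0=Rn.from_quat(s['ee_rot']).as_matrix(); 
    rv=Rn.from_matrix(R0.T@Rt).as_rotvec(degrees=True)
    return rv.round(2),(R0.T@(np.array(pos)-np.array(s['ee_pos']))*1000).round(1)
def down(phi):
    """tool pointing down, jaw axis (tool z) at world yaw phi (rad)"""
    x=np.array([0,0,-1.]); z=np.array([np.cos(phi),np.sin(phi),0]); return np.c_[x,np.cross(z,x),z]
E
python3 - <<'E'
from h import *
s=arm.observe(); R=Rn.from_quat(s['ee_rot']).as_matrix(); print(R.round(3))
phi=np.arctan2(R[1,2],R[0,2]); print('jaw yaw',np.degrees(phi))
E
```

```text
[[-0.001  0.898 -0.44 ]
 [-0.002 -0.44  -0.898]
 [-1.     0.     0.002]]
jaw yaw -116.12063173081745
```

{"op": "send_rows", "data": {
  "increments": [
    [7.1,0,0,-1,29,19,66],
    [14.2,0,0,-2,58,38,66],
    [21.3,0,0,-3,87,57,66],
    [28.4,0,0,-4,116,76,66],
    [35.5,0,0,-5,145,95,66]
  ],
  "newtons": 60
}}

```text
time_s: 0.57
ee_pos: [0.3638, 0.4105, 0.4088]
ee_rot: [-0.686, -0.171, 0.687, -0.172]
wrist_force: [0.6, -0.3, -0.3]
gripper_width: 0.0661
```

Run:
```python
from h import *
s=arm.observe(); print(s['time_s'],np.round(s['ee_pos'],4),np.degrees(s['q']).round(1))
print(delta(s,[0.538,0.115,0.42],down(np.radians(-223.5))))
```

```text
0.5667 [0.3638 0.4105 0.4088] [ 65.4  14.5 -10.   -0.  -65.7 -37.3]
(array([ 7.156e+01,  4.000e-02, -1.300e-01]), array([-10.8, 342.7, -14.7]))
```

{"op": "send_rows", "data": {
  "increments": [
    [7.1,0,0,-1,34,-1.5,66],
    [14.2,0,0,-2,68,-3,66],
    [21.3,0,0,-3,102,-4.5,66],
    [28.4,0,0,-4,136,-6,66],
    [35.5,0,0,-5,170,-7.5,66]
  ]
}}

```text
time_s: 0.98
ee_pos: [0.4508, 0.2623, 0.4139]
ee_rot: [-0.705, 0.049, 0.706, 0.047]
wrist_force: [-0.1, 0.3, 0.4]
gripper_width: 0.0662
```

Run:
```python
from h import *
s=arm.observe(); print(s['time_s'],np.round(s['ee_pos'],4),np.degrees(s['q']).round(1))
print(delta(s,[0.538,0.115,0.42],down(np.radians(-223.5))))
```

```text
0.9833 [0.4508 0.2623 0.4139] [ 48.   11.6 -13.1   0.  -65.5 -55.8]
(array([ 3.572e+01,  1.000e-02, -1.500e-01]), array([  -5.8,  134.2, -106.4]))
```

{"op": "send_rows", "data": {
  "increments": [
    [7.1,0,0,-1,27,-21,66],
    [14.2,0,0,-2,54,-42,66],
    [21.3,0,0,-3,81,-63,66],
    [28.4,0,0,-4,108,-84,66],
    [35.7,0,0,-6,134,-106,66]
  ]
}}

```text
time_s: 1.4
ee_pos: [0.538, 0.1135, 0.42]
ee_rot: [-0.656, 0.264, 0.657, 0.262]
wrist_force: [0.7, 0.9, 0.4]
gripper_width: 0.066
```

Run:
```python
from h import *
s=arm.observe(); print(s['time_s'],np.round(s['ee_pos'],4),np.degrees(s['q']).round(1),np.round(s['joint_velocities'],2))
c=snap('wrist','w1')
```

```text
1.4 [0.538  0.1135 0.42  ] [ 28.8  14.1  -8.8   0.1 -67.2 -72.4] [-0.78  0.22  0.36  0.   -0.13 -0.71]
```

View pics/w1.png

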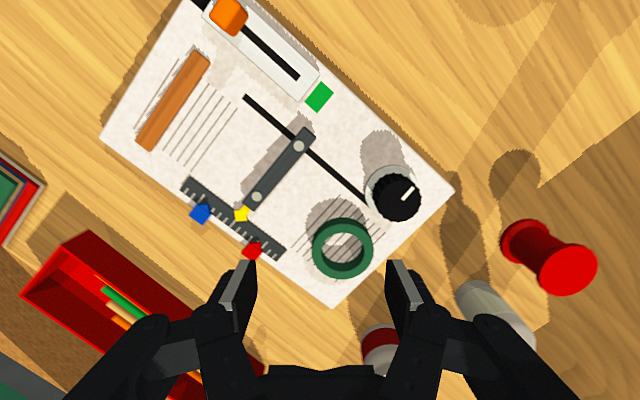

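The wrist view shows the whole board: lock grip at (228,15), green patch at (319,97), knob at (397,196), pointer at (241,214), red clip at (252,249), blue clip at (200,213), tape at (343,248). The arm was still moving in that frame, so I'll take a settled one.

{"op": "send_rows", "data": {
  "increments": [
    [0,0,0,0,10,0,66],
    [0,0,0,0,10,0,66],
    [0,0,0,0,10,0,66],
    [0,0,0,0,10,0,66]
  ]
}}

```text
time_s: 1.78
ee_pos: [0.5329, 0.1035, 0.4203]
ee_rot: [0.656, -0.266, -0.655, -0.264]
wrist_force: [-0.5, -0.5, 0.7]
gripper_width: 0.0665
```

Run:
```python
from h import *
s=arm.observe(); print(s['time_s'],np.round(s['ee_pos'],4),np.degrees(s['q']).round(1),np.round(s['joint_velocities'],2))
c=snap('wrist','w2')
im=c['pixels'];hsv=cv2.cvtColor(im,cv2.COLOR_BGR2HSV)
masks={'red':((0,180,100),(6,255,255)),'blue':((105,150,80),(125,255,255)),'yel':((26,200,170),(34,255,255)),'org':((7,200,180),(14,255,255)),'grn':((50,150,90),(70,255,255)),'blk':((0,0,0),(180,255,45))}
for n,(lo,hi) in masks.items():
    m=cv2.inRange(hsv,lo,hi); 
    k,l,st,ce=cv2.connectedComponentsWithStats(m)
    for i in np.argsort(-st[1:,4])[:4]+1:
        if st[i,4]>25: print(n,st[i],ce[i].round(1))
cv2.imwrite('pics/w2c.png',cv2.resize(im[150:300,160:450],None,fx=2.7,fy=2.7,interpolation=cv2.INTER_CUBIC))
cv2.imwrite('pics/w2k.png',cv2.resize(im[0:240,170:470],None,fx=2.5,fy=2.5,interpolation=cv2.INTER_CUBIC))
```

```text
1.7833 [0.5329 0.1035 0.4203] [ 28.2  13.4  -9.8   0.2 -67.  -72.2] [ 0.01  0.    0.01  0.    0.   -0.  ]
red [  27  238  165  118 8291] [100.5 295.4]
red [ 543  250   59   52 2270] [571.5 276.1]
red [  0 163  48  95 971] [ 22.6 218.2]
red [505 224  64  45 892] [531.7 241.5]
blue [195 213  22  21 292] [206.3 221.7]
blue [ 15 202  14  21  29] [ 22.  211.7]
yel [240 215  15  15 139] [246.4 222.3]
org [ 142   63   72   99 1085] [176.  114.6]
org [214   7  37  43 473] [235.1  31.3]
org [185 371  17  12  72] [193.8 376.3]
org [119 323  10   9  34] [124.3 326.4]
grn [309  92  28  31 430] [322.2 106.9]
grn [109 294  35  26 260] [125.8 306.7]
blk [   62   260   518   140 29274] [326.4 356.4]
blk [ 376  181   49   49 1689] [399.1 205.4]
blk [245  38  59  53 474] [273.9  64.2]
blk [194   0  29  25 425] [207.5   9.1]
```

View pics/w2c.png

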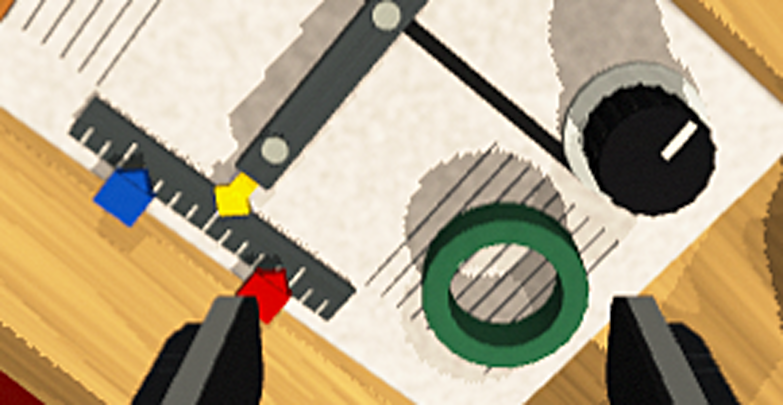

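View pics/w2k.png

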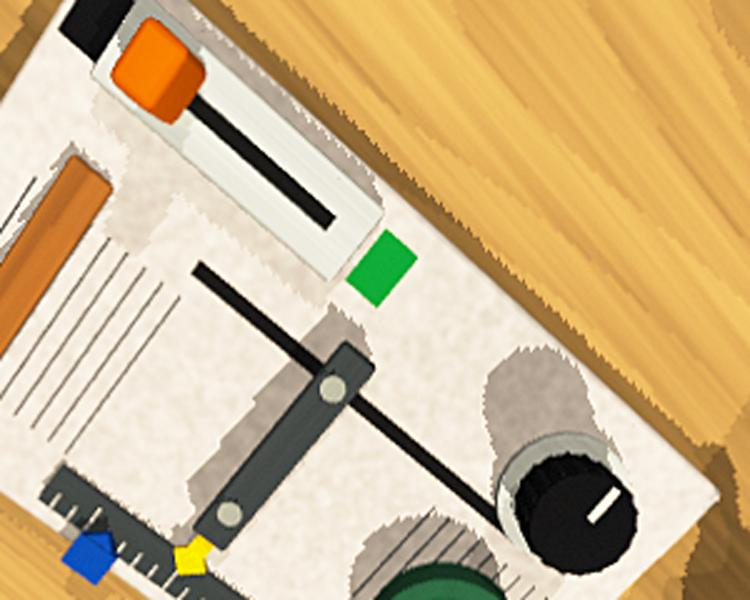

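The settled view shows the red clip around (258,258), the pointer at (246,222) and the knob top centre near (399,205). The lock grip is near its black end. Now I'll get the board frame from the board's edges and take subpixel positions for the knob, tips and grip.

Run:
```python
from h import *
c=load('w2'); im=c['pixels'];hsv=cv2.cvtColor(im,cv2.COLOR_BGR2HSV)
m=cv2.inRange(hsv,(0,0,60),(180,40,255)); m[262:]=0
m=cv2.morphologyEx(m,cv2.MORPH_CLOSE,np.ones((5,5)))
k,l,st,ce=cv2.connectedComponentsWithStats(m); i=1+np.argmax(st[1:,4]); m=(l==i).astype(np.uint8)*255; print(st[i])
cs,_=cv2.findContours(m,cv2.RETR_EXTERNAL,cv2.CHAIN_APPROX_NONE); ct=max(cs,key=cv2.contourArea)
print(cv2.approxPolyDP(ct,6,True).reshape(-1,2).tolist())
v=im.copy(); cv2.drawContours(v,[ct],-1,(255,0,255),1); cv2.imwrite('pics/w2m.png',v)
cv2.imwrite('pics/w2z.png',cv2.resize(im[195:275,180:290],None,fx=7,fy=7,interpolation=cv2.INTER_NEAREST))
```

```text
[  106     0   351   262 39465]
[[195, 0], [106, 149], [199, 216], [212, 207], [214, 227], [249, 252], [261, 245], [267, 261], [315, 261], [318, 241], [311, 238], [340, 206], [345, 212], [329, 229], [353, 208], [344, 223], [355, 212], [352, 225], [365, 218], [361, 228], [369, 225], [364, 230], [378, 261], [401, 261], [398, 255], [456, 196], [282, 35], [279, 43], [233, 0], [223, 0], [205, 23], [193, 13]]
```

View pics/w2m.png

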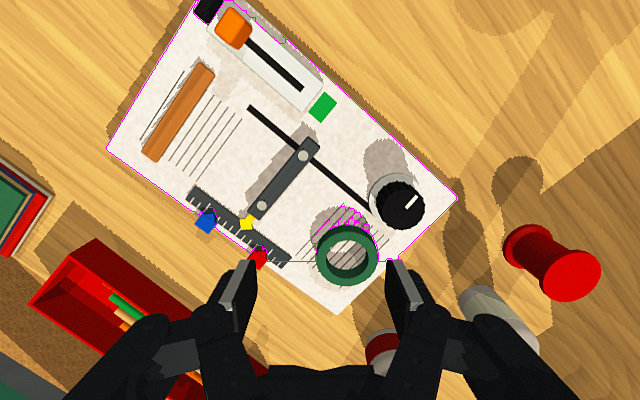

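View pics/w2z.png

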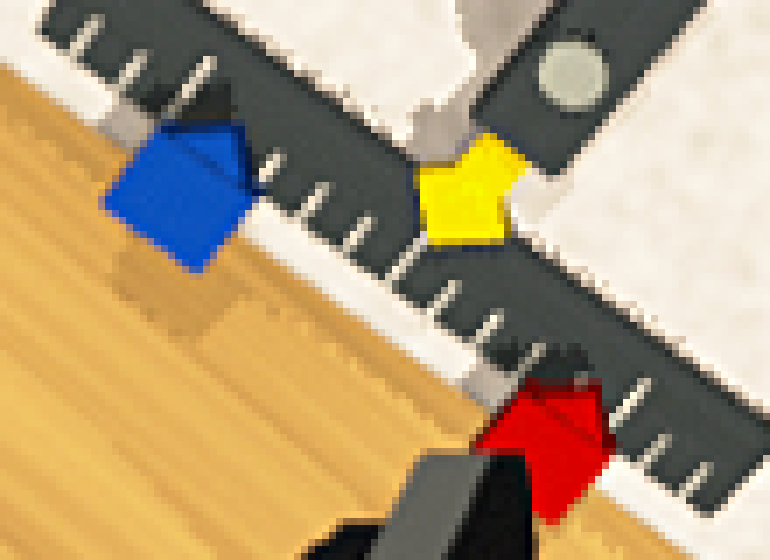

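Run:
```python
from h import *
c=load('w2')
P=lambda uv,z: onplane(c,uv,z)
cor=P([(106,149),(456.5,196.5)],0.02); print('corners far-right, near-left',cor.round(4))
# near edge / far edge directions
e=P([(290,42),(456,196),(106,149),(249,252)],0.02)
for a,b in [(0,1),(3-1,3)]:
    d=e[b]-e[a]; print('edge yaw', np.arctan2(-d[0],d[1]).round(4), np.linalg.norm(d).round(4))
mid=cor.mean(0)
d=cor[1]-cor[0]; ang0=np.arctan2(380,-240); yaw=np.arctan2(d[1],d[0])-ang0; print('diag yaw',yaw.round(4),'len',np.linalg.norm(d).round(4),'(exp .4494)','centre',mid.round(4))
tips=P([(265.9,249.9),(214.7,213.1),(241.3,229.8)],0.029)
kt=P([(399.1,205.4)],0.066); 
B=np.array([[np.cos(yaw),-np.sin(yaw)],[np.sin(yaw),np.cos(yaw)]])
for n,X in zip(['red','blue','ptr','knobtop'],np.r_[tips,kt]): print(n,X.round(4),'board',((X[:2]-mid[:2])@B).round(4))
d=tips[0]-tips[1]; print('clips yaw',np.arctan2(-d[0],d[1]).round(4))
print('expected knob xy', (mid[:2]+B@[-.065,.125]).round(4))
o=P([(235.1,31.3)],0.0745); print('lock', o.round(4), ((o[0,:2]-mid[:2])@B).round(4))
```

```text
corners far-right, near-left [[ 0.7001 -0.1013  0.02  ]
 [ 0.4289  0.2437  0.02  ]]
edge yaw 0.0984 0.2701
edge yaw 0.1014 0.2155
diag yaw 0.1029 len 0.4388 (exp .4494) centre [0.5645 0.0712 0.02  ]
red [0.6549 0.1248 0.029 ] board [0.0954 0.0441]
blue [0.6637 0.0446 0.029 ] board [ 0.0959 -0.0366]
ptr [0.6566 0.0832 0.029 ] board [0.0928 0.0025]
knobtop [0.4874 0.1824 0.066 ] board [-0.0653  0.1185]
clips yaw 0.1088
expected knob xy [0.487  0.1889]
lock [[ 0.4882 -0.0574  0.0745]] [-0.0891 -0.1201]
```

Run:
```python
from h import *
c=load('w2')
P=lambda uv,z: onplane(c,uv,z)
z=lambda a,b:(180+(a+.5)/7-.5,195+(b+.5)/7-.5)
t=P([z(175,115),z(393,275),z(613,430)],0.021); print('ticks',t.round(4), np.linalg.norm(np.diff(t,axis=0),axis=1).round(4))
print('campos',(-RT(c)[0].T@RT(c)[1]).round(4))
print('knob',P([(401.2,206.4)],0.066).round(4))
# fixed cams on planes
for n,l in [('scene0',{'knob':(386,236,.066),'lock':(328,186,.0745)}),('side0',{'knob':(297,154,.066),'lock':(304,208,.0745)})]:
    d=load(n)
    for k,v in l.items(): print(n,k,onplane(d,[v[:2]],v[2]).round(4))
    # reproject wrist-derived corners
    print(n,proj(d,[[0.7001,-0.1013,0.02],[0.4289,0.2437,.02],[0.6549,0.1248,0.029],[0.6637,0.0446,0.029]]).round(1))
```

```text
ticks [[0.6751 0.0337 0.021 ]
 [0.6704 0.0828 0.021 ]
 [0.6645 0.1341 0.021 ]] [0.0494 0.0516]
campos [0.474  0.0426 0.3899]
knob [[0.4864 0.185  0.066 ]]
scene0 knob [[0.4929 0.1995 0.066 ]]
scene0 lock [[ 0.4908 -0.0564  0.0745]]
scene0 [[252.3 217. ]
 [416.8 252.6]
 [310.9 253.8]
 [291.  237.8]]
side0 knob [[0.4873 0.1905 0.066 ]]
side0 lock [[ 0.4868 -0.0634  0.0745]]
side0 [[379.2 223.6]
 [279.1 156.1]
 [351.1 171.5]
 [358.1 188.2]]
```

The tick spacing comes out at 101 mm per 100 mm, so the scale is right, and red minus pointer is about +41.6 mm. Now I'll hover over the knob and look closer.

Run:
```python
from h import *
s=arm.observe(); print(s['time_s'])
print(delta(s,[0.4867,0.188,0.285],down(np.radians(-223.5))))
```

```text
1.8333
(array([-0.49, -0.13, -0.18]), array([135.1, -29. ,  92.1]))
```

{"op": "send_rows", "data": {
  "increments": [
    [-0.1,-0.03,-0.04,27,-6,18,66],
    [-0.2,-0.06,-0.08,54,-12,37,66],
    [-0.3,-0.1,-0.12,81,-18,55,66],
    [-0.4,-0.12,-0.16,108,-24,74,66],
    [-0.5,-0.13,-0.18,135,-29,92,66]
  ]
}}

```text
time_s: 2.25
ee_pos: [0.4858, 0.1896, 0.2844]
ee_rot: [0.657, -0.261, -0.657, -0.262]
wrist_force: [0.2, 0.5, 0.2]
gripper_width: 0.0661
```

{"op": "send_rows", "data": {
  "increments": [
    [0,0,0,0,0,0,66],
    [0,0,0,0,0,0,66],
    [0,0,0,0,0,0,66]
  ]
}}

```text
time_s: 2.5
ee_pos: [0.4863, 0.1905, 0.2855]
ee_rot: [0.658, -0.26, -0.657, -0.261]
wrist_force: [0.1, -0.4, 0.3]
gripper_width: 0.066
```

Run:
```python
from h import *
s=arm.observe(); print(s['time_s'],np.round(s['ee_pos'],4),np.degrees(s['q']).round(1),np.abs(s['joint_velocities']).max())
c=snap('wrist','w3'); b=snap('side','s3'); a=snap('scene','c3')
g=np.array(s['ee_pos'])+Rn.from_quat(s['ee_rot']).as_matrix()@[.155,0,0]; print('grasp pt',g.round(4),proj(c,[g]))
cv2.imwrite('pics/s3z.png',cv2.resize(b['pixels'][130:230,260:380],None,fx=6,fy=6,interpolation=cv2.INTER_CUBIC))
```

```text
2.5 [0.4863 0.1905 0.2855] [ 39.2  19.2 -23.3   0.1 -47.4 -82.5] 0.021261977968827686
grasp pt [0.4867 0.1907 0.1305] [[320.25008389 288.50135717]]
```

View pics/w3.png

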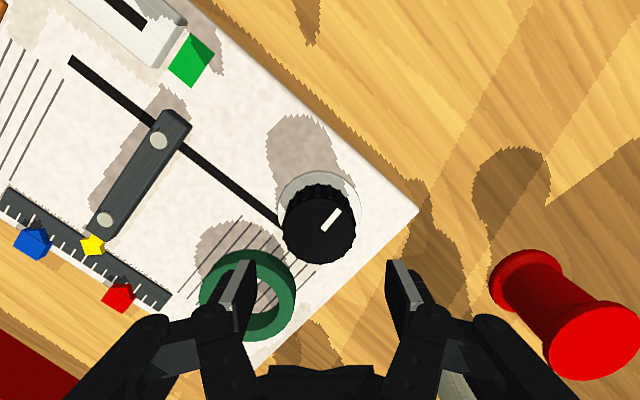

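View pics/s3z.png

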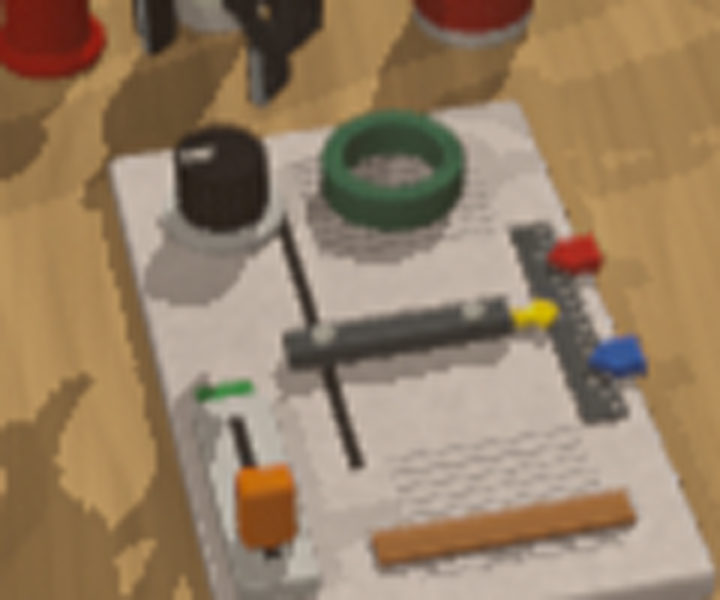

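The knob is at (319,228), just above the grasp point's image (320,288), and the tape is under the left finger at this height. I'll fit the knob's top rim, with contour points cast onto the top plane, in w2 and w3 and triangulate its height.

```bash
cat >> h.py <<'E'
def circ(P):
    A=np.c_[2*P,np.ones(len(P))]; x=np.linalg.lstsq(A,(P**2).sum(1),rcond=None)[0]
    r=np.sqrt(x[2]+x[0]**2+x[1]**2); return x[:2],r,np.abs(np.linalg.norm(P-x[:2],axis=1)-r).max()
E
python3 - <<'E'
from h import *
for n,seed in [('w2',(399,205)),('w3',(319,228))]:
    c=load(n); im=c['pixels']; g=cv2.cvtColor(im,cv2.COLOR_BGR2GRAY)
    m=cv2.inRange(g,0,60); k,l,st,ce=cv2.connectedComponentsWithStats(m)
    # component nearest to seed
    cand=[i for i in range(1,k) if 900<st[i,4]<8000]; i=min(cand,key=lambda i:np.hypot(*(ce[i]-seed))); print(n,st[i],ce[i].round(1))
    mm=(l==i).astype(np.uint8); mm=cv2.morphologyEx(mm,cv2.MORPH_OPEN,np.ones((9,9)))
    ct=max(cv2.findContours(mm,cv2.RETR_EXTERNAL,cv2.CHAIN_APPROX_NONE)[0],key=cv2.contourArea).reshape(-1,2).astype(float)
    o=-RT(c)[0].T@RT(c)[1]; nad=proj(c,[[o[0],o[1],0]])[0]
    ctr=ct.mean(0); d=(ctr-nad)/np.linalg.norm(ctr-nad)
    out=ct[(ct-ctr)@d>0.15*np.ptp(ct@d)]  # outer part: top rim
    out=out+ (out-ctr)/np.linalg.norm(out-ctr,axis=1,keepdims=True)*0.5
    for z in (0.060,0.066,0.072):
        P=onplane(c,out,z); x,r,e=circ(P[:,:2]); print(' z',z,'centre',x.round(4),'r',r.round(4),'res',e.round(4),len(P))
    v=cv2.resize(im[int(ctr[1])-50:int(ctr[1])+50,int(ctr[0])-60:int(ctr[0])+60],None,fx=5,fy=5,interpolation=cv2.INTER_NEAREST); cv2.imwrite('pics/%sk.png'%n,v)
E
```

```text
w2 [ 376  181   49   49 1705] [399.1 205.4]
 z 0.06 centre [0.4885 0.1945] r 0.0222 res 0.0179 57
 z 0.066 centre [0.4882 0.1918] r 0.0218 res 0.0176 57
 z 0.072 centre [0.4879 0.189 ] r 0.0214 res 0.0173 57
w3 [  68   55  288  210 7201] [259.9 193.8]
 z 0.06 centre [0.489 0.191] r 0.0254 res 0.001 90
 z 0.066 centre [0.4872 0.1891] r 0.0246 res 0.0009 90
 z 0.072 centre [0.4853 0.1872] r 0.0238 res 0.0009 90
```

View pics/w3k.png

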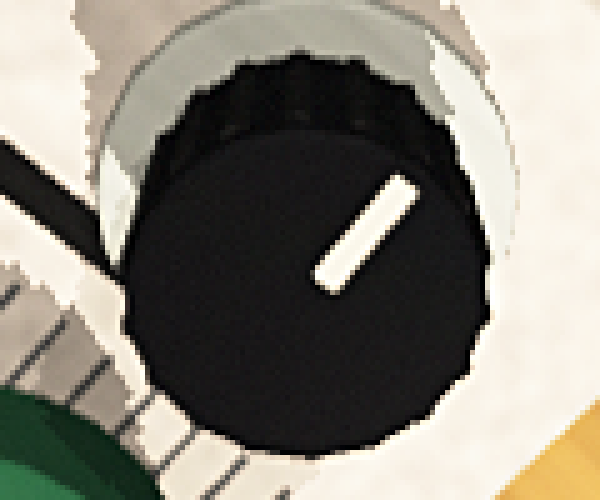

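The rim fit from w3 gives the axis at (0.4872, 0.1891) with r=24.6 mm at z=0.066. That matches the axis expected from the board frame, (0.4870, 0.1889). I'll clean up the w2 fit with a hull, check the height from both views and get the descent numbers.

Run:
```python
from h import *
cen={}
for n,seed,r in [('w2',(399,205),30),('w3',(319,228),45)]:
    c=load(n); g=cv2.cvtColor(c['pixels'],cv2.COLOR_BGR2GRAY)
    m=cv2.inRange(g,0,50); mask=np.zeros_like(m); cv2.circle(mask,seed,r,255,-1); m&=mask; m=cv2.morphologyEx(m,cv2.MORPH_OPEN,np.ones((7,7)))
    ct=cv2.convexHull(max(cv2.findContours(m,cv2.RETR_EXTERNAL,cv2.CHAIN_APPROX_NONE)[0],key=cv2.contourArea)).reshape(-1,2).astype(float)
    o=-RT(c)[0].T@RT(c)[1]; nad=proj(c,[[o[0],o[1],0]])[0]; ctr=ct.mean(0); d=(ctr-nad)/np.linalg.norm(ctr-nad)
    out=ct[(ct-ctr)@d>0.1*np.ptp(ct@d)]; out+=(out-ctr)/np.linalg.norm(out-ctr,axis=1,keepdims=True)*0.5
    P=onplane(c,out,.066); x,rr,e=circ(P[:,:2]); cen[n]=proj(c,[[*x,.066]])[0]; print(n,x.round(4),rr.round(4),e.round(4),cen[n].round(1))
X,res=tri([load('w2'),load('w3')],[cen['w2'],cen['w3']]); print('tri',X.round(4),np.round(res,4))
t=onplane(load('w3'),[(248,276)],.044); print('tape approx',t.round(3))
s=arm.observe(); print(delta(s,[0.487,0.189,0.210],down(np.radians(-223.5))))
```

```text
w2 [0.4879 0.1896] 0.0243 0.0003 [402.8 210.1]
w3 [0.487 0.189] 0.0252 0.0004 [318.5 231.3]
tri [0.4878 0.19   0.0642] [0.0005 0.0005]
tape approx [[0.562 0.186 0.044]]
(array([ 0.12, -0.05,  0.27]), array([76. ,  0.4, -0.7]))
```

Run:
```python
from h import *
k=np.array([.4873,.1893])
for n,box in [('w2',(300,210,400,300)),('w1',(300,200,400,300))]:
    c=load(n); hsv=cv2.cvtColor(c['pixels'],cv2.COLOR_BGR2HSV)
    m=cv2.inRange(hsv,(65,90,20),(90,255,255)); mk=np.zeros_like(m); x0,y0,x1,y1=box; mk[y0:y1,x0:x1]=255; m&=mk
    ct=max(cv2.findContours(m,cv2.RETR_EXTERNAL,cv2.CHAIN_APPROX_NONE)[0],key=cv2.contourArea).reshape(-1,2).astype(float)
    o=-RT(c)[0].T@RT(c)[1]; nad=proj(c,[[o[0],o[1],0]])[0]; ctr=ct.mean(0); d=(ctr-nad)/np.linalg.norm(ctr-nad)
    out=ct[(ct-ctr)@d>0.1*np.ptp(ct@d)]
    x,r,e=circ(onplane(c,out,.044)[:,:2]); v=x-k; print(n,x.round(4),r.round(4),e.round(4),'dist',np.linalg.norm(v).round(4),'dir deg',np.degrees(np.arctan2(v[1],v[0])).round(1))
```

```text
w2 [0.5825 0.2019] 0.0385 0.0009 dist 0.096 dir deg 7.5
w1 [0.5839 0.2016] 0.0376 0.0009 dist 0.0974 dir deg 7.2
```

The tape centre is 96 mm from the knob axis at bearing 7°, so its edge is 56 mm away. The gripped fingers reach about 41 mm, so they clear it. Descending onto the knob.

{"op": "send_rows", "data": {
  "increments": [
    [0,0,0.1,18,0,0,66],
    [0.1,0,0.2,38,0,0,66],
    [0.1,0,0.27,56,0.2,-0.5,66],
    [0.1,0,0.27,69,0.4,-0.7,66],
    [0.1,0,0.27,76,0.4,-0.7,66]
  ]
}}

```text
time_s: 3.07
ee_pos: [0.4873, 0.1883, 0.2094]
ee_rot: [0.657, -0.263, -0.656, -0.262]
wrist_force: [1.0, -0.1, 0.1]
gripper_width: 0.0662
```

{"op": "send_rows", "data": {
  "increments": [
    [0,0,0,0,0,0,66],
    [0,0,0,0,0,0,66]
  ]
}}

```text
time_s: 3.23
ee_pos: [0.4878, 0.1881, 0.21]
ee_rot: [0.657, -0.263, -0.656, -0.263]
wrist_force: [0.1, 0.3, 0.2]
gripper_width: 0.066
```

Run:
```python
from h import *
s=arm.observe(); print(s['time_s'],np.round(s['ee_pos'],4),np.degrees(s['q']).round(1),np.round(s['wrist_force'],1))
g=np.array(s['ee_pos'])+Rn.from_quat(s['ee_rot']).as_matrix()@[.155,0,0]; print('grasp',g.round(4)); print(delta(s,[0.4873,0.1893,0.210],down(np.radians(-223.5))))
c=snap('wrist','w4')
```

```text
3.2333 [0.4878 0.1881 0.21  ] [ 38.9  25.5 -27.4   0.1 -37.1 -82.6] [0.1 0.3 0.2]
grasp [0.488 0.188 0.055]
(array([-0.09, -0.07,  0.02]), array([ 0. , -0.5,  1.2]))
```

View pics/w4.png

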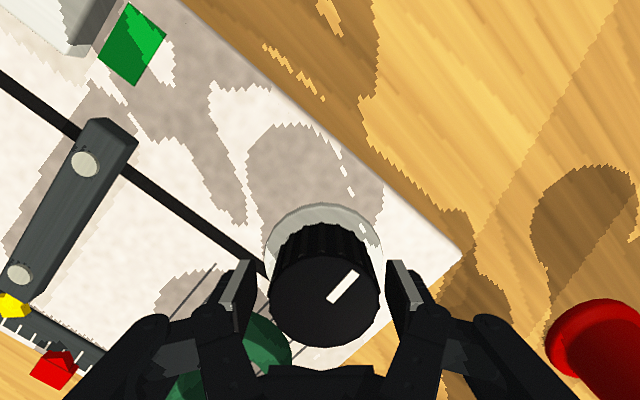

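The knob (columns 267–380, centre 323) sits between the pads (inner edges about 250 and 392). I'll correct the remaining 1.2 mm and close on it.

{"op": "send_rows", "data": {
  "increments": [
    [0,0,0,0,-0.5,1.2,66],
    [0,0,0,0,-0.5,1.2,55],
    [0,0,0,0,-0.5,1.2,44],
    [0,0,0,0,-0.5,1.2,44],
    [0,0,0,0,-0.5,1.2,44]
  ],
  "newtons": 60
}}

```text
time_s: 3.7
ee_pos: [0.4876, 0.1899, 0.2119]
ee_rot: [0.658, -0.261, -0.656, -0.263]
wrist_force: [-1.7, -0.3, 6.4]
gripper_width: 0.0483
```

Run:
```python
from h import *
s=arm.observe(); print(s['time_s'],np.round(s['ee_pos'],4),np.degrees(s['q']).round(1),np.round(s['wrist_force'],1),np.round(s['wrist_torque'],2),s['gripper_width'])
c=snap('wrist','w5'); b=snap('side','s5')
```

```text
3.7 [0.4876 0.1899 0.2119] [ 39.1  25.3 -27.3   0.1 -37.1 -82.7] [-1.7 -0.3  6.4] [ 0.09  0.52 -0.08] 0.048317000424661624
```

View pics/w5.png

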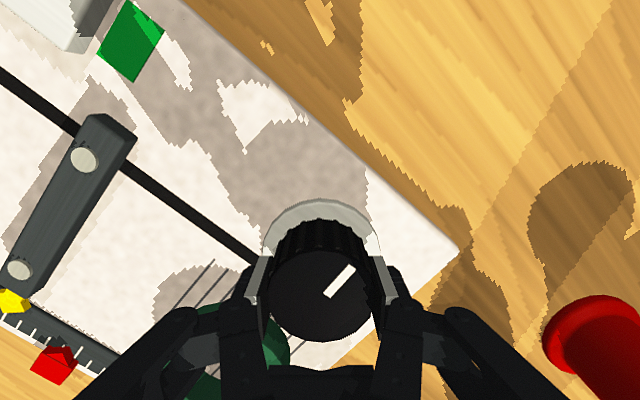

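It's gripped at 48.3 mm opening. Now I'll turn anticlockwise (negative about tool x) in short steps. The first is 25°.

{"op": "send_rows", "data": {
  "increments": [
    [-5,0,0,0,0,0,44],
    [-10,0,0,0,0,0,44],
    [-15,0,0,0,0,0,44],
    [-20,0,0,0,0,0,44],
    [-25,0,0,0,0,0,44]
  ]
}}

```text
time_s: 4.22
ee_pos: [0.4875, 0.1898, 0.2119]
ee_rot: [0.699, -0.112, -0.697, -0.113]
wrist_force: [0.7, -0.7, -2.2]
gripper_width: 0.0487
```

```bash
cat >> h.py <<'E'
def st():
    s=arm.observe(); R=Rn.from_quat(s['ee_rot']).as_matrix()
    print('t',round(s['time_s'],2),'pos',np.round(s['ee_pos'],4),'jaw',round(np.degrees(np.arctan2(R[1,2],R[0,2])),2),'q6',np.degrees(s['q'][5]).round(1),'F',np.round(s['wrist_force'],1),'T',np.round(s['wrist_torque'],2),'w',round(s['gripper_width'],4)); return s
E
python3 - <<'E'
from h import *
s=st()
c=snap('wrist','w6'); b=snap('side','s6')
cv2.imwrite('pics/s6z.png',cv2.resize(b['pixels'][130:230,260:380],None,fx=6,fy=6,interpolation=cv2.INTER_CUBIC))
E
```

```text
t 4.22 pos [0.4875 0.1898 0.2119] jaw 161.67 q6 -57.5 F [ 0.7 -0.7 -2.2] T [-0.11 -0.11 -0.13] w 0.0487
```

View pics/w6.png

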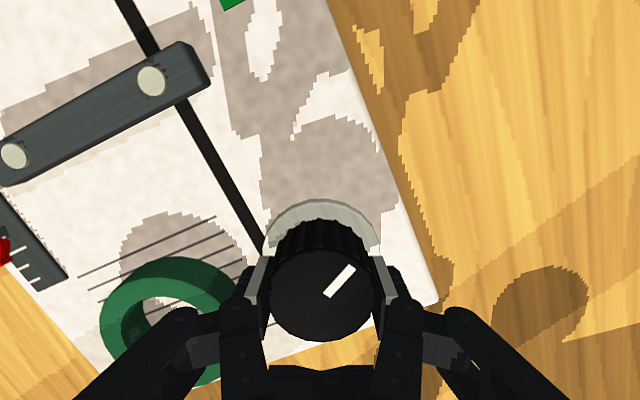

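View pics/s6z.png

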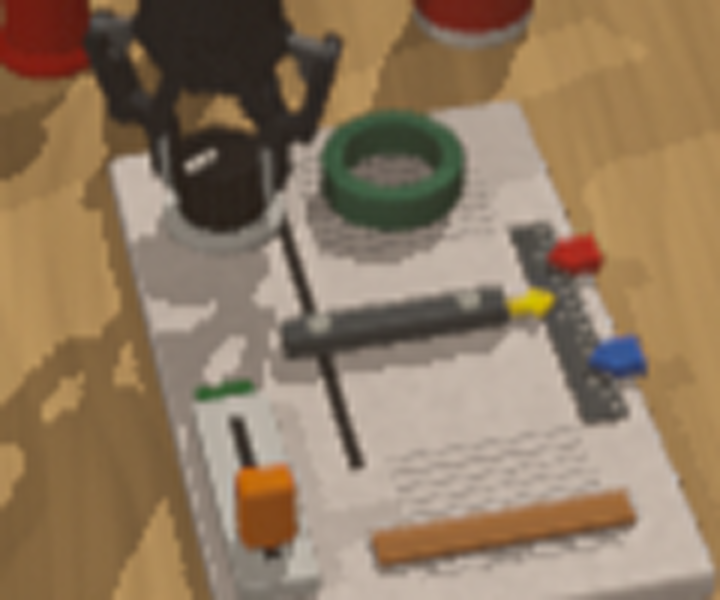

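No slip: the white line keeps its place between the pads at (338,282), and the guide moved toward the red clip. I'll continue turning.

{"op": "send_rows", "data": {
  "increments": [
    [-5,0,0,0,0,0,44],
    [-10,0,0,0,0,0,44],
    [-15,0,0,0,0,0,44],
    [-20,0,0,0,0,0,44],
    [-25,0,0,0,0,0,44]
  ]
}}

```text
time_s: 4.73
ee_pos: [0.4875, 0.1898, 0.2119]
ee_rot: [0.707, 0.041, -0.705, 0.04]
wrist_force: [0.9, 0.2, -2.8]
gripper_width: 0.0485
```

{"op": "send_rows", "data": {
  "increments": [
    [-5,0,0,0,0,0,44],
    [-10,0,0,0,0,0,44],
    [-15,0,0,0,0,0,44],
    [-20,0,0,0,0,0,44],
    [-25,0,0,0,0,0,44]
  ]
}}

```text
time_s: 5.15
ee_pos: [0.4875, 0.1898, 0.2119]
ee_rot: [0.682, 0.193, -0.679, 0.192]
wrist_force: [0.7, -0.7, -2.2]
gripper_width: 0.0485
```

Run:
```python
from h import *
s=st()
c=snap('wrist','w7'); b=snap('side','s7')
cv2.imwrite('pics/s7z.png',cv2.resize(b['pixels'][130:230,260:380],None,fx=6,fy=6,interpolation=cv2.INTER_CUBIC))
```

```text
t 5.15 pos [0.4875 0.1898 0.2119] jaw -148.4 q6 -7.6 F [ 0.7 -0.7 -2.2] T [-0.14 -0.23 -0.04] w 0.0485
```

View pics/w7.png

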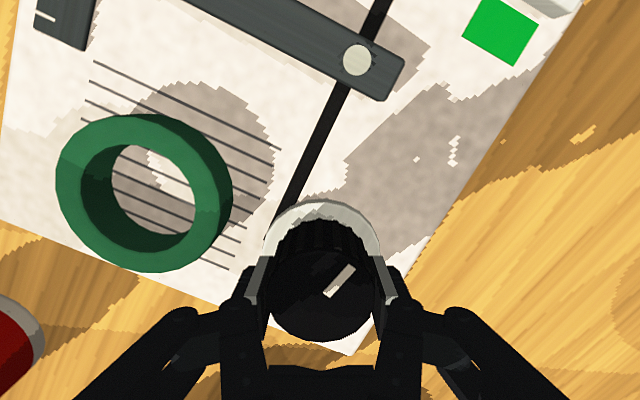

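View pics/s7z.png

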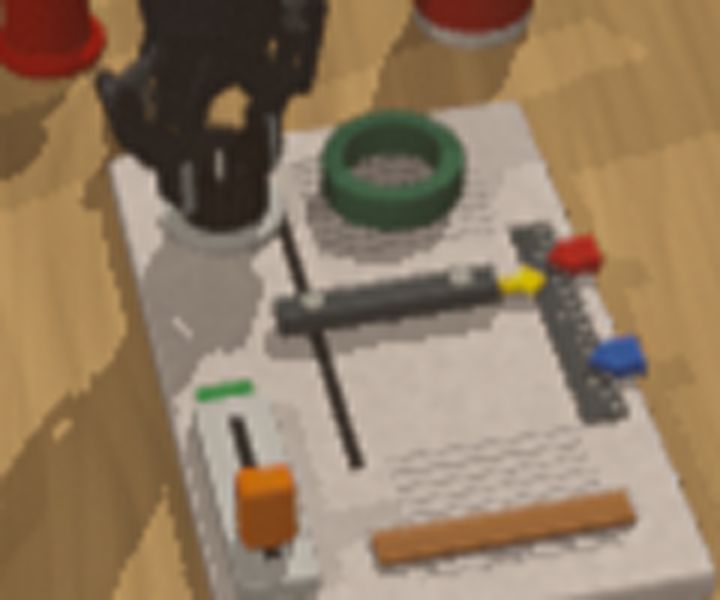

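The knob is 75° round and the line still hasn't slipped. I'll turn the remaining ~44°.

{"op": "send_rows", "data": {
  "increments": [
    [-5,0,0,0,0,0,44],
    [-10,0,0,0,0,0,44],
    [-15,0,0,0,0,0,44],
    [-20,0,0,0,0,0,44],
    [-25,0,0,0,0,0,44]
  ]
}}

```text
time_s: 5.67
ee_pos: [0.4876, 0.1898, 0.2119]
ee_rot: [0.625, 0.334, -0.622, 0.334]
wrist_force: [2.0, 0.2, -1.9]
gripper_width: 0.0483
```

{"op": "send_rows", "data": {
  "increments": [
    [-5,0,0,0,0,0,44],
    [-10,0,0,0,0,0,44],
    [-15,0,0,0,0,0,44],
    [-18.5,0,0,0,0,0,44],
    [-18.5,0,0,0,0,0,44]
  ]
}}

```text
time_s: 6.08
ee_pos: [0.4876, 0.1898, 0.212]
ee_rot: [0.563, 0.429, -0.56, 0.43]
wrist_force: [1.1, -0.9, -2.1]
gripper_width: 0.0485
```

Run:
```python
from h import *
s=st()
c=snap('wrist','w8'); b=snap('side','s8'); a=snap('scene','c8')
v=np.hstack([cv2.resize(b['pixels'][155:205,325:375],None,fx=8,fy=8,interpolation=cv2.INTER_CUBIC),cv2.resize(a['pixels'][225:275,275:325],None,fx=8,fy=8,interpolation=cv2.INTER_CUBIC)])
cv2.imwrite('pics/sc8z.png',v)
```

```text
t 6.08 pos [0.4876 0.1898 0.212 ] jaw -105.22 q6 35.6 F [ 1.1 -0.9 -2.1] T [-0.07 -0.22  0.05] w 0.0485
```

View pics/sc8z.png

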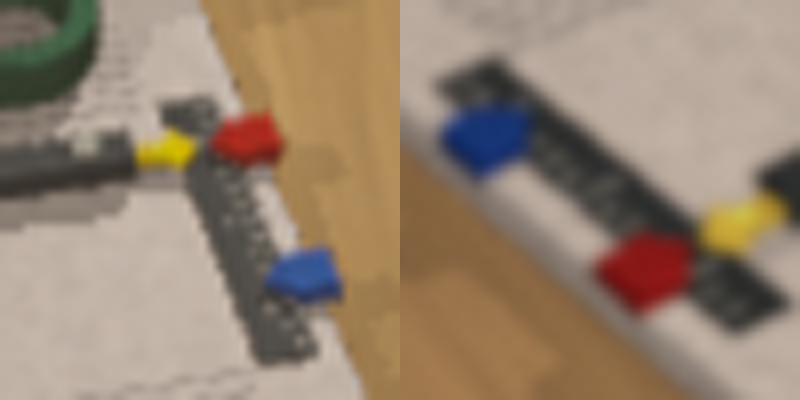

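View pics/w8.png

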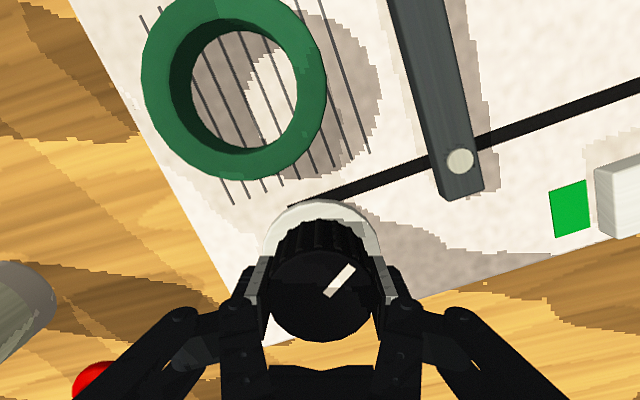

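Both fixed views now show the pointer about opposite the red clip. I'll release the knob, lift, and measure with the wrist camera straight above the tips.

{"op": "send_rows", "data": {
  "increments": [
    [0,0,0,0,0,0,64],
    [0,0,0,0,0,0,64],
    [0,0,0,-8,0,0,64],
    [0,0,0,-25,0,0,64],
    [0,0,0,-50,0,0,64]
  ]
}}

```text
time_s: 6.65
ee_pos: [0.4868, 0.1894, 0.2615]
ee_rot: [-0.562, -0.428, 0.562, -0.429]
wrist_force: [1.0, 0.3, -0.7]
gripper_width: 0.0637
```

{"op": "send_rows", "data": {
  "increments": [
    [0,0,0,-15,20,0,64],
    [0,0,0,-25,50,0,64],
    [0,0,0,-32,80,0,64],
    [0,0,0,-35,105,0,64],
    [0,0,0,-35,110,0,64]
  ]
}}

```text
time_s: 7.07
ee_pos: [0.5961, 0.1596, 0.2988]
ee_rot: [0.564, 0.427, -0.561, 0.429]
wrist_force: [1.1, 0.2, 0.0]
gripper_width: 0.0639
```

{"op": "send_rows", "data": {
  "increments": [
    [0,0,0,0,0,0,64],
    [0,0,0,0,0,0,64],
    [0,0,0,0,0,0,64]
  ]
}}

```text
time_s: 7.32
ee_pos: [0.5952, 0.1597, 0.2989]
ee_rot: [0.564, 0.427, -0.561, 0.429]
wrist_force: [1.0, -0.1, -0.3]
gripper_width: 0.064
```

Run:
```python
from h import *
s=st()
c=snap('wrist','w9')
```

```text
t 7.32 pos [0.5952 0.1597 0.2989] jaw -105.45 q6 44.4 F [ 1.  -0.1 -0.3] T [-0.04  0.08  0.  ] w 0.064
```

View pics/w9.png

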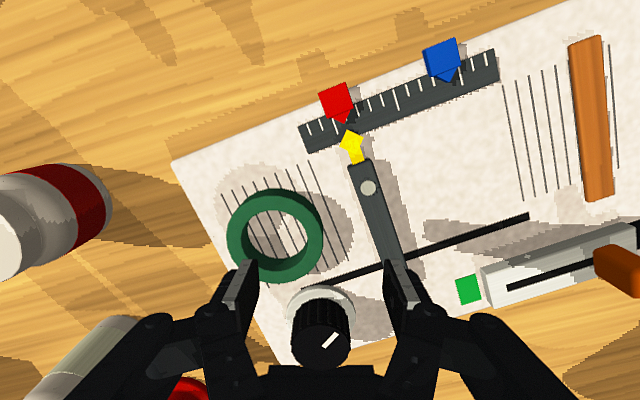

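Run:
```python
from h import *
c=load('w9'); im=c['pixels']
cv2.imwrite('pics/w9z.png',cv2.resize(im[75:170,300:380],None,fx=6,fy=6,interpolation=cv2.INTER_NEAREST))
cv2.imwrite('pics/w9b.png',cv2.resize(im[30:100,400:500],None,fx=7,fy=7,interpolation=cv2.INTER_NEAREST))
```

```text
(no output)
```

View pics/w9z.png

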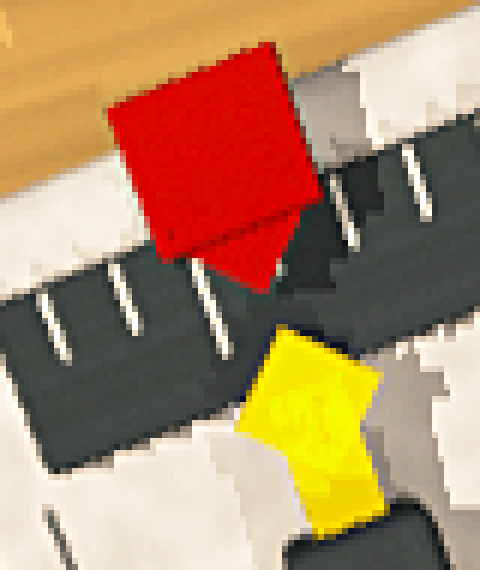

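View pics/w9b.png

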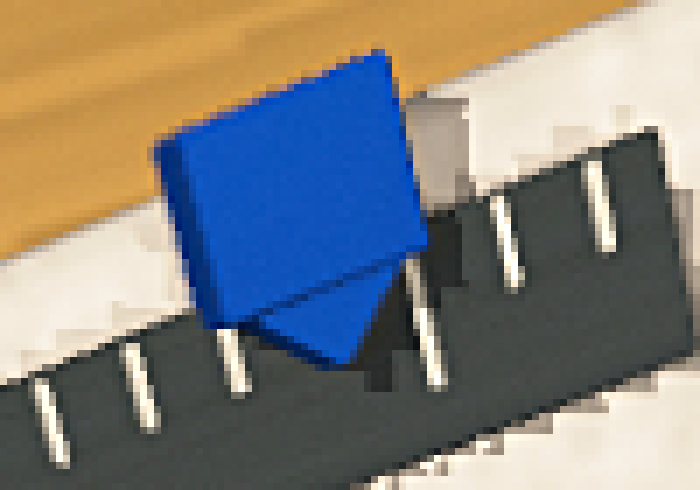

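In this view the red tip is at about (344.6,123.6) and the pointer tip at about (346.9,129.2), nearly on one line along the ticks. I'll cast both onto z=0.029 and express them in the board frame, with yaw from the scale edges and ticks in this same view.

Run:
```python
from h import *
c=load('w9'); im=c['pixels']; 
z=lambda a,b:(300+(a+.5)/6-.5,75+(b+.5)/6-.5)
zb=lambda a,b:(400+(a+.5)/7-.5,30+(b+.5)/7-.5)
P=lambda L,h: onplane(c,L,h)
tips=P([z(268,292),z(282,325),zb(345,368)],.029)
# yaw: from clip tips, from scale near edge, from tick ends, from board far corners of clips tops
sc=P([z(52,472),zb(690,350)],.021); tk=P([z(66,360),zb(605,250)],.021)
yw=lambda a,b: np.arctan2((a-b)[0]*-1,(a-b)[1])
ys={'clips':yw(tips[0],tips[2]),'scale':yw(sc[0],sc[1]),'ticks':yw(tk[0],tk[1])}; print({k:round(v,4) for k,v in ys.items()},np.linalg.norm(sc[0]-sc[1]).round(4),np.linalg.norm(tk[0]-tk[1]).round(4))
for k,yaw in ys.items():
    B=np.array([[np.cos(yaw),-np.sin(yaw)],[np.sin(yaw),np.cos(yaw)]])
    d=(tips[1]-tips[0])[:2]@B; print(k,'pointer in red frame x,y mm',(d*1000).round(2))
print(tips.round(4))
# fence/pointer axis check via yellow mask centroid halves & red top face edges
hsv=cv2.cvtColor(im,cv2.COLOR_BGR2HSV)
B=np.array([[np.cos(.1),-np.sin(.1)],[np.sin(.1),np.cos(.1)]])
for n,lo,hi,box in [('red',(0,180,80),(6,255,255),(300,70,370,130)),('yel',(24,180,150),(35,255,255),(320,115,380,170))]:
    m=cv2.inRange(hsv,lo,hi); mk=np.zeros_like(m); mk[box[1]:box[3],box[0]:box[2]]=255; m&=mk
    ct=max(cv2.findContours(m,cv2.RETR_EXTERNAL,cv2.CHAIN_APPROX_NONE)[0],key=cv2.contourArea).reshape(-1,2).astype(float)
    Q=P(ct,.029)[:,:2]@B; print(n,'board-dir y range',Q[:,1].min().round(4),Q[:,1].max().round(4),'mid',((Q[:,1].min()+Q[:,1].max())/2).round(4),'tip y at extreme x', Q[Q[:,0].argmax() if n=='yel' else Q[:,0].argmin()].round(4))
```

```text
{'clips': np.float64(0.1005), 'scale': np.float64(0.1014), 'ticks': np.float64(0.1017)} 0.155 0.1411
clips pointer in red frame x,y mm [-4.49 -0.29]
scale pointer in red frame x,y mm [-4.49 -0.28]
ticks pointer in red frame x,y mm [-4.49 -0.28]
[[0.6573 0.1241 0.029 ]
 [0.6529 0.1233 0.029 ]
 [0.6655 0.0429 0.029 ]]
red board-dir y range 0.0474 0.0692 mid 0.0583 tip y at extreme x [0.6669 0.0586]
yel board-dir y range 0.0485 0.0674 mid 0.058 tip y at extreme x [0.6612 0.0583]
```

The pointer stands at y = −0.3 mm in the red clip's frame, and the contour mid-lines agree at 58.0 vs 58.3 mm. The ±3 mm window is met and the knob is free. Now the lock: I'll move to a view above the grip with the jaw along board x, fingers still open.

Run:
```python
from h import *
s=st()
print(delta(s,[0.480,0.0124,0.30],down(np.radians(-174.2))))
```

```text
t 7.37 pos [0.5951 0.1598 0.2988] jaw -105.42 q6 44.4 F [ 0.3  0.1 -0.4] T [-0.05  0.01  0.03] w 0.0639
(array([68.78, -0.25, -0.17]), array([ -1.8, -71.8, 172.7]))
```

{"op": "send_rows", "data": {
  "increments": [
    [7,0,0,0,-7,17,64],
    [14,0,0,0,-14,34,64],
    [21,-0.1,-0.1,-1,-21,52,64],
    [28,-0.1,-0.1,-1,-28,69,64],
    [34.5,-0.1,-0.1,-1,-36,86,64]
  ]
}}

```text
time_s: 7.78
ee_pos: [0.5361, 0.0863, 0.2996]
ee_rot: [0.666, 0.24, -0.664, 0.241]
wrist_force: [-0.2, -0.5, 0.7]
gripper_width: 0.0637
```

Run:
```python
from h import *
s=st()
print(delta(s,[0.480,0.0124,0.30],down(np.radians(-174.2))))
```

```text
t 7.78 pos [0.5361 0.0863 0.2996] jaw -140.19 q6 13.5 F [-0.2 -0.5  0.7] T [-0.   -0.   -0.03] w 0.0637
(array([34.01, -0.12, -0.05]), array([-0.5, 20.8, 90.4]))
```

{"op": "send_rows", "data": {
  "increments": [
    [7,0,0,0,4,19,64],
    [14,0,0,0,8,38,64],
    [21,0,0,0,12,56,64],
    [28,-0.1,0,0,17,74,64],
    [34,-0.1,0,-0.5,21,90,64]
  ]
}}

```text
time_s: 8.2
ee_pos: [0.4787, 0.0121, 0.3001]
ee_rot: [-0.706, -0.034, 0.706, -0.034]
wrist_force: [1.0, -0.6, 0.0]
gripper_width: 0.0639
```

{"op": "send_rows", "data": {
  "increments": [
    [0,0,0,0,0,0,40],
    [0,0,0,0,0,0,40],
    [0,0,0,0,0,0,40]
  ]
}}

```text
time_s: 8.45
ee_pos: [0.4787, 0.0126, 0.3004]
ee_rot: [0.707, 0.035, -0.706, 0.035]
wrist_force: [0.0, 1.4, 0.2]
gripper_width: 0.0403
```

Run:
```python
from h import *
s=st()
c=snap('wrist','w10')
```

```text
t 8.45 pos [0.4787 0.0126 0.3004] jaw -174.33 q6 -15.4 F [0.  1.4 0.2] T [ 0.   -0.04  0.03] w 0.0403
```

View pics/w10.png

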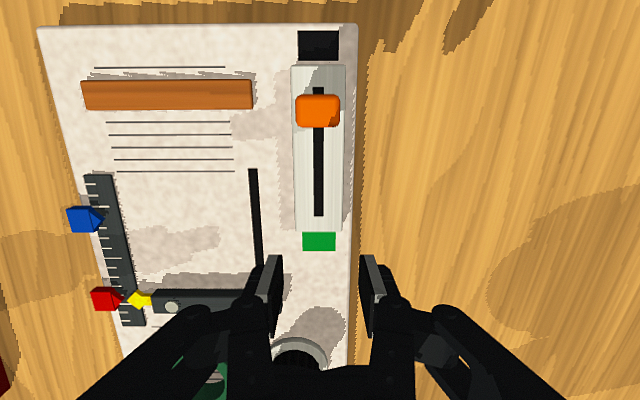

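The grip is at (318,108), almost right below the camera, with the green patch at (319,241) and the black patch at (318,45). The folder is at (167,94), well clear. I'll measure the grip's top from w10 and w2 (two views).

Run:
```python
from h import *
a=load('w10'); b=load('w2')
cv2.imwrite('pics/lk.png',np.hstack([cv2.resize(a['pixels'][80:140,285:350],None,fx=6,fy=6,interpolation=cv2.INTER_NEAREST),cv2.resize(b['pixels'][0:60,205:270],None,fx=6,fy=6,interpolation=cv2.INTER_NEAREST)]))
```

```text
(no output)
```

View pics/lk.png

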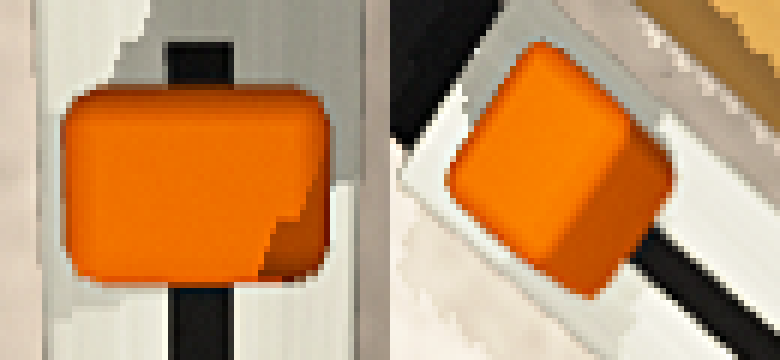

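Run:
```python
from h import *
a=load('w10'); b=load('w2')
ua=(285+(196+.5)/6-.5,80+(183+.5)/6-.5); ub=(205+(151+.5)/6-.5,(151+.5)/6-.5)
X,r=tri([a,b],[ua,ub]); print('lock top tri',X.round(4),np.round(r,4))
yaw=.101; B=np.array([[np.cos(yaw),-np.sin(yaw)],[np.sin(yaw),np.cos(yaw)]]); C=np.array([.5645,.0712])
for n,P in [('w10',onplane(a,[ua],.0745)[0]),('w2',onplane(b,[ub],.0745)[0])]: print(n,P.round(4),'board',((P[:2]-C)@B).round(4))
g=onplane(a,[(319,241)],.0205)[0]; k=onplane(a,[(318,45)],.0205)[0]; print('green',g.round(4),((g[:2]-C)@B).round(4),'black',((k[:2]-C)@B).round(4))
tr=onplane(a,[(292,66),(345,66),(296,231),(343,231)],.034); print('track corners board',((tr[:,:2]-C)@B).round(4).tolist())
# board right edge/near edge to refine board y origin
e=onplane(a,[(38,27),(357,24)],.02); print('board right corners',((e[:,:2]-C)@B).round(4).tolist())
rt=onplane(a,[(124,299)],.029)[0]; print('red tip',rt.round(4),((rt[:2]-C)@B).round(4))
```

```text
lock top tri [ 0.4882 -0.066   0.0696] [0.0003 0.0003]
w10 [ 0.4884 -0.0661  0.0745] board [-0.0895 -0.1289]
w2 [ 0.4877 -0.0644  0.0745] board [-0.0901 -0.1271]
green [0.4765 0.0474 0.0205] [-0.09   -0.0148] black [-0.0897 -0.1734]
track corners board [[-0.0713, -0.1579], [-0.1089, -0.1578], [-0.0707, -0.0305], [-0.1103, -0.0305]]
board right corners [[0.116, -0.1872], [-0.1179, -0.1872]]
red tip [0.6541 0.1222 0.029 ] [0.0943 0.0417]
```

The grip top triangulates to (0.488, −0.066, 0.070), board y ≈ −0.128 (lock ≈ 7 mm), so it needs about 73 mm of travel. I'll shut the fingers and go behind it on the −y side, then descend there.

Run:
```python
from h import *
s=st()
print(delta(s,[0.4919,-0.1030,0.27],down(np.radians(-174.21))))
print(delta(s,[0.4919,-0.1030,0.221],down(np.radians(-174.21))))
```

```text
t 8.5 pos [0.4789 0.0128 0.3003] jaw -174.34 q6 -15.4 F [ 0.5  1.4 -0.5] T [ 0.02 -0.02 -0.02] w 0.04
(array([-0.13, -0.04, -0.04]), array([ 30.4, 116.5,  -1.4]))
(array([-0.13, -0.04, -0.04]), array([ 79.4, 116.5,  -1.4]))
```

{"op": "send_rows", "data": {
  "increments": [
    [0,0,0,0,25,0,20],
    [0,0,0,4,55,-0.5,0],
    [-0.1,0,0,12,85,-1,0],
    [-0.1,0,0,22,107,-1.4,0],
    [-0.1,0,0,30,116.5,-1.4,0]
  ]
}}

```text
time_s: 8.92
ee_pos: [0.4925, -0.1044, 0.2697]
ee_rot: [0.707, 0.035, -0.706, 0.036]
wrist_force: [0.7, 0.1, 1.2]
gripper_width: 0.0001
```

{"op": "send_rows", "data": {
  "increments": [
    [0,0,0,0,0,0,0],
    [0,0,0,0,0,0,0],
    [0,0,0,0,0,0,0]
  ]
}}

```text
time_s: 9.17
ee_pos: [0.4929, -0.1036, 0.2699]
ee_rot: [0.707, 0.035, -0.706, 0.036]
wrist_force: [0.8, -0.2, -0.4]
gripper_width: -0.0001
```

Run:
```python
from h import *
s=st(); print(delta(s,[0.4919,-0.1030,0.221],down(np.radians(-174.21))))
c=snap('wrist','w11'); b=snap('side','s11')
cv2.imwrite('pics/s11z.png',cv2.resize(b['pixels'][130:250,260:400],None,fx=5,fy=5,interpolation=cv2.INTER_CUBIC))
```

```text
t 9.17 pos [ 0.4929 -0.1036  0.2699] jaw -174.19 q6 -0.9 F [ 0.8 -0.2 -0.4] T [-0.01  0.02  0.02] w -0.0001
(array([ 0.02, -0.06, -0.06]), array([48.9, -0.7,  1. ]))
```

View pics/w11.png

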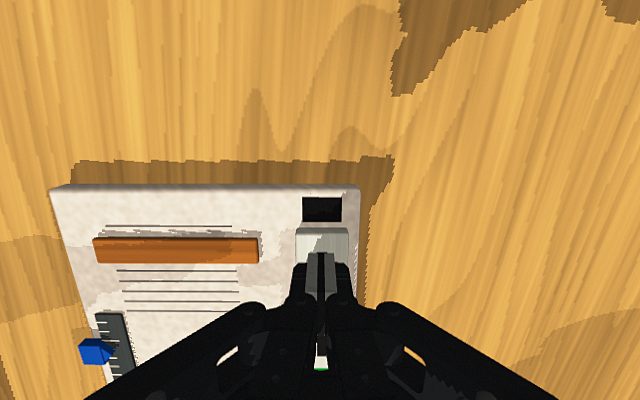

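View pics/s11z.png

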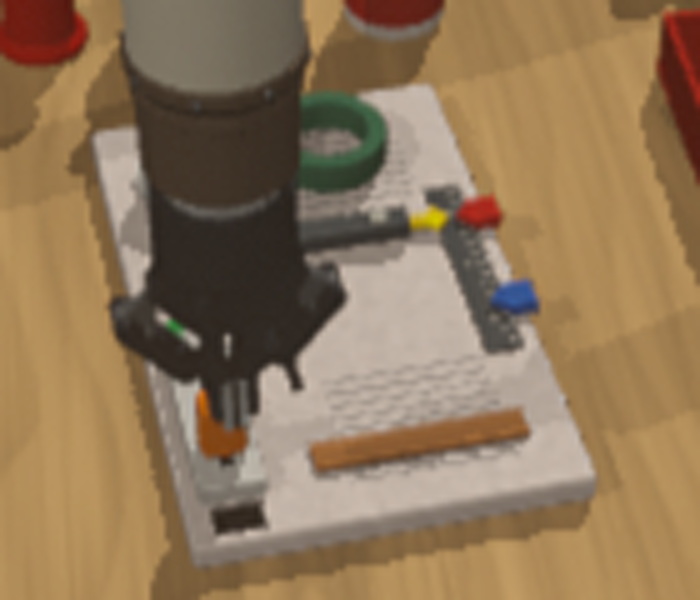

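The shut fingers are behind the grip on its −y side, about 15 mm clear by the computed positions. Descending, then I'll check the force.

{"op": "send_rows", "data": {
  "increments": [
    [0,0,0,12,0,0.3,0],
    [0,0,0,25,-0.3,0.6,0],
    [0,0,0,37,-0.5,1,0],
    [0,0,0,45,-0.7,1,0],
    [0,0,0,49,-0.7,1,0]
  ]
}}

```text
time_s: 9.68
ee_pos: [0.4918, -0.1021, 0.2207]
ee_rot: [0.707, 0.036, -0.706, 0.037]
wrist_force: [-0.1, -0.7, -1.1]
gripper_width: -0.0001
```

Run:
```python
from h import *
s=st(); print(delta(s,[0.4919,-0.1030,0.221],down(np.radians(-174.21))))
b=snap('side','s12')
cv2.imwrite('pics/s12z.png',cv2.resize(b['pixels'][130:250,260:400],None,fx=5,fy=5,interpolation=cv2.INTER_CUBIC))
```

```text
t 9.68 pos [ 0.4918 -0.1021  0.2207] jaw -174.08 q6 -1.0 F [-0.1 -0.7 -1.1] T [-0.01 -0.02 -0.02] w -0.0001
(array([ 0.13, -0.06, -0.05]), array([-0.3,  0.9, -0. ]))
```

View pics/s12z.png

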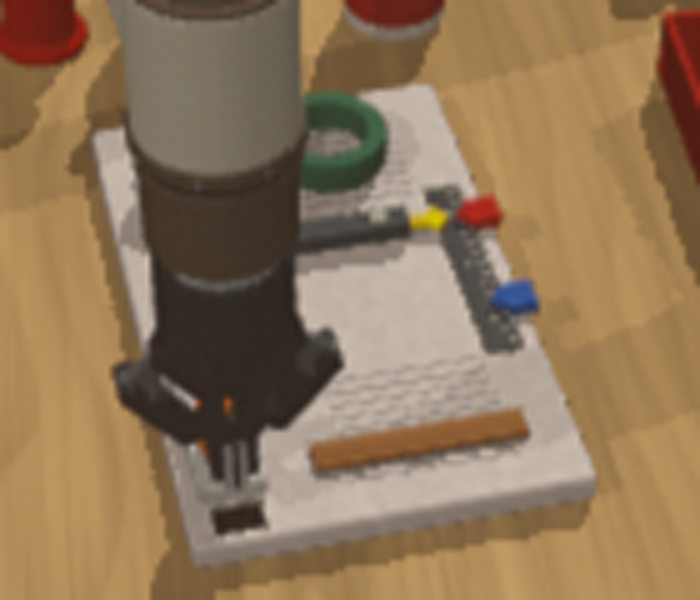

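The fingertips are down behind the grip with no contact force. Pushing along tool −y (board +y), gently.

{"op": "send_rows", "data": {
  "increments": [
    [0,0,0,0,-7,0,0],
    [0,0,0,0,-14,0,0],
    [0,0,0,0,-21,0,0],
    [0,0,0,0,-28,0,0],
    [0,0,0,0,-35,0,0]
  ]
}}

```text
time_s: 10.15
ee_pos: [0.4883, -0.0666, 0.2209]
ee_rot: [0.707, 0.036, -0.706, 0.037]
wrist_force: [1.5, -0.7, 0.8]
gripper_width: 0.0002
```

{"op": "send_rows", "data": {
  "increments": [
    [0,0,0,0,-7,0,0],
    [0,0,0,0,-14,0,0],
    [0,0,0,0,-21,0,0],
    [0,0,0,0,-28,0,0],
    [0,0,0,0,-35,0,0]
  ]
}}

```text
time_s: 10.57
ee_pos: [0.4847, -0.0311, 0.2211]
ee_rot: [0.707, 0.036, -0.705, 0.037]
wrist_force: [0.7, -0.4, 0.9]
gripper_width: 0.0
```

Run:
```python
from h import *
s=st()
yaw=.101; B=np.array([[np.cos(yaw),-np.sin(yaw)],[np.sin(yaw),np.cos(yaw)]]); C=np.array([.5645,.0712])
print('tool in board',((s['ee_pos'][:2]-C)@B).round(4))
b=snap('side','s13')
cv2.imwrite('pics/s13z.png',cv2.resize(b['pixels'][130:250,260:400],None,fx=5,fy=5,interpolation=cv2.INTER_CUBIC))
```

```text
t 10.57 pos [ 0.4847 -0.0311  0.2211] jaw -174.06 q6 -9.7 F [ 0.7 -0.4  0.9] T [-0.53 -0.06 -0.01] w 0.0
tool in board [-0.0897 -0.0937]
```

View pics/s13z.png

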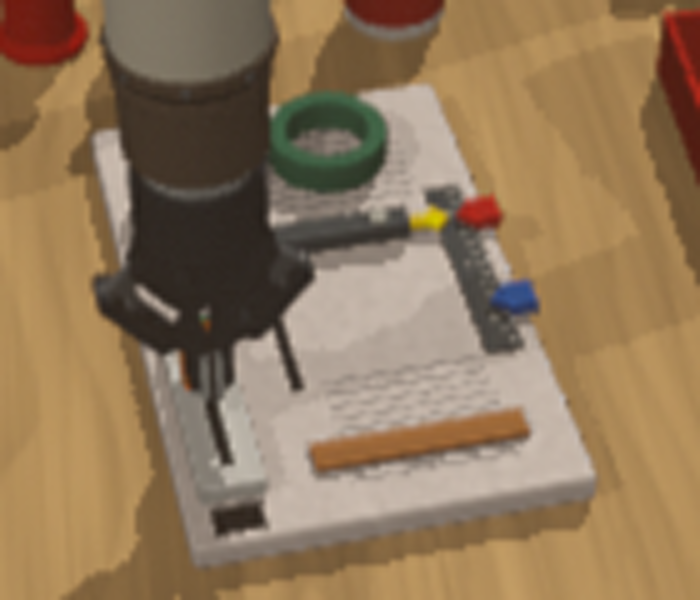

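The grip is moving along and the slot behind it is empty. The estimated remaining travel is about 18 mm. I'll go 15 mm at 3 mm per row, then creep.

{"op": "send_rows", "data": {
  "increments": [
    [0,0,0,0,-3,0,0],
    [0,0,0,0,-6,0,0],
    [0,0,0,0,-9,0,0],
    [0,0,0,0,-12,0,0],
    [0,0,0,0,-15,0,0]
  ]
}}

```text
time_s: 11.03
ee_pos: [0.4831, -0.0153, 0.221]
ee_rot: [0.707, 0.037, -0.705, 0.037]
wrist_force: [1.1, -2.0, 1.3]
gripper_width: 0.0004
```

{"op": "send_rows", "data": {
  "increments": [
    [0,0,0,0,-1,0,0],
    [0,0,0,0,-2,0,0],
    [0,0,0,0,-3,0,0]
  ]
}}

```text
time_s: 11.28
ee_pos: [0.4827, -0.0122, 0.2209]
ee_rot: [0.707, 0.037, -0.705, 0.037]
wrist_force: [1.2, -2.1, -0.1]
gripper_width: 0.0001
```

Run:
```python
from h import *
s=st()
yaw=.101; B=np.array([[np.cos(yaw),-np.sin(yaw)],[np.sin(yaw),np.cos(yaw)]]); C=np.array([.5645,.0712])
print('tool in board',((s['ee_pos'][:2]-C)@B).round(4))
```

```text
t 11.28 pos [ 0.4827 -0.0122  0.2209] jaw -174.04 q6 -12.0 F [ 1.2 -2.1 -0.1] T [-0.78 -0.14 -0.06] w 0.0001
tool in board [-0.0897 -0.0748]
```

It's still sliding (about 2 N). I'll creep on 1 mm at a time until the stop shows in the force.

{"op": "send_rows", "data": {
  "increments": [
    [0,0,0,0,-1,0,0],
    [0,0,0,0,-2,0,0]
  ]
}}

```text
time_s: 11.45
ee_pos: [0.4827, -0.0114, 0.2211]
ee_rot: [0.707, 0.036, -0.706, 0.038]
wrist_force: [4.2, -16.2, -1.0]
gripper_width: -0.0003
```

{"op": "send_rows", "data": {
  "increments": [
    [0,0,0,0,-1,0,0],
    [0,0,0,0,-2,0,0]
  ]
}}

```text
time_s: 11.62
ee_pos: [0.4828, -0.0109, 0.2211]
ee_rot: [0.706, 0.035, -0.706, 0.039]
wrist_force: [6.5, -17.3, -1.9]
gripper_width: 0.0003
```

Run:
```python
from h import *
s=st()
yaw=.101; B=np.array([[np.cos(yaw),-np.sin(yaw)],[np.sin(yaw),np.cos(yaw)]]); C=np.array([.5645,.0712])
print('tool in board',((s['ee_pos'][:2]-C)@B).round(4))
```

```text
t 11.62 pos [ 0.4828 -0.0109  0.2211] jaw -173.98 q6 -12.6 F [  6.5 -17.3  -1.9] T [-5.12 -1.55 -0.04] w 0.0003
tool in board [-0.0896 -0.0734]
```

The force jumped to 17 N with no further travel, so the end stop is reached. I'll back off along +y tool, lift and look.

{"op": "send_rows", "data": {
  "increments": [
    [0,0,0,0,5,0,0],
    [0,0,0,0,12,0,0],
    [0,0,0,0,20,0,0],
    [0,0,0,-20,22,0,0],
    [0,0,0,-50,22,0,0]
  ]
}}

```text
time_s: 12.03
ee_pos: [0.484, -0.0334, 0.2692]
ee_rot: [-0.704, -0.034, 0.709, -0.039]
wrist_force: [0.9, -0.5, 0.4]
gripper_width: 0.0
```

{"op": "send_rows", "data": {
  "increments": [
    [0,0,0,-25,0,0,0],
    [0,0,0,-50,0,0,0],
    [0,0,0,-75,0,0,0],
    [0,0,0,-90,0,0,0],
    [0,0,0,-90,0,0,0]
  ]
}}

```text
time_s: 12.45
ee_pos: [0.4854, -0.0329, 0.363]
ee_rot: [0.707, 0.035, -0.706, 0.039]
wrist_force: [0.6, -0.6, 0.7]
gripper_width: 0.0001
```

Run:
```python
from h import *
s=st()
c=snap('wrist','w14'); b=snap('side','s14')
print(delta(s,[0.56,0.175,0.36],down(np.radians(-174.2))))
```

```text
t 12.45 pos [ 0.4854 -0.0329  0.363 ] jaw -174.05 q6 -9.6 F [ 0.6 -0.6  0.7] T [ 0.01 -0.01  0.02] w 0.0001
(array([ 0.15, -0.07, -0.3 ]), array([   2.1, -199.1,  -95.7]))
```

View pics/w14.png

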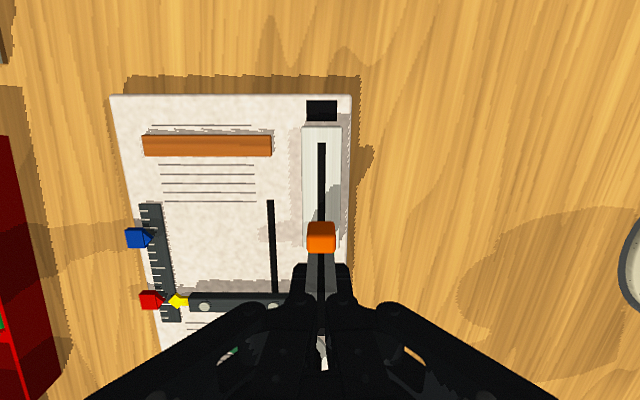

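The grip is at (321,237), at the green end of the slot, and the pointer at (178,300) is still opposite the red clip. I'll move to a clear view over both for a last measurement.

{"op": "send_rows", "data": {
  "increments": [
    [0,0,0,0,-32,-19,0],
    [0,0,0,1,-64,-38,0],
    [0,0,-0.1,1,-95,-57,0],
    [0.1,0,-0.2,2,-125,-77,0],
    [0.1,0,-0.3,2,-158,-95,0]
  ]
}}

```text
time_s: 12.97
ee_pos: [0.5629, 0.135, 0.3537]
ee_rot: [-0.703, -0.035, 0.71, -0.036]
wrist_force: [1.2, -0.5, -0.2]
gripper_width: 0.0001
```

{"op": "send_rows", "data": {
  "increments": [
    [0,0,0,0,0,0,0],
    [0,0,0,0,0,0,0],
    [0,0,0,0,0,0,0],
    [0,0,0,0,0,0,0]
  ]
}}

```text
time_s: 13.3
ee_pos: [0.5623, 0.134, 0.3527]
ee_rot: [-0.702, -0.034, 0.71, -0.036]
wrist_force: [0.2, -0.6, 0.2]
gripper_width: -0.0004
```

Run:
```python
from h import *
s=st()
c=snap('wrist','w15'); im=c['pixels']
def comp(n,lo,hi,near):
    m=cv2.inRange(cv2.cvtColor(im,cv2.COLOR_BGR2HSV),lo,hi); k,l,stt,ce=cv2.connectedComponentsWithStats(m)
    i=min([i for i in range(1,k) if stt[i,4]>40],key=lambda i:np.hypot(*(ce[i]-near))); return stt[i],ce[i].round(1)
print(proj(c,[[.6573,.1241,.029],[.6529,.1233,.029],[.4805,.0074,.0745]]).round(1))
```

```text
t 13.3 pos [0.5623 0.134  0.3527] jaw -174.31 q6 -23.6 F [ 0.2 -0.6  0.2] T [ 0.01 -0.01 -0.04] w -0.0004
[[220.7 172. ]
 [225.2 171.6]
 [442.3  54.7]]
```

View pics/w15.png

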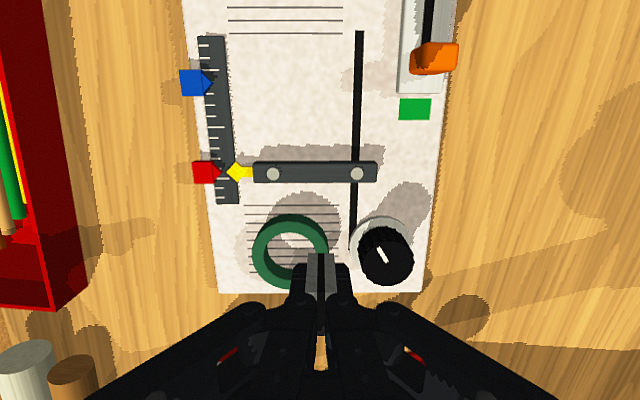

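Run:
```python
from h import *
c=load('w15'); im=c['pixels']
cv2.imwrite('pics/w15z.png',np.hstack([cv2.resize(im[150:195,190:260],None,fx=6,fy=6,interpolation=cv2.INTER_NEAREST),cv2.resize(im[30:75,400:470],None,fx=6,fy=6,interpolation=cv2.INTER_NEAREST)]))
```

```text
(no output)
```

View pics/w15z.png

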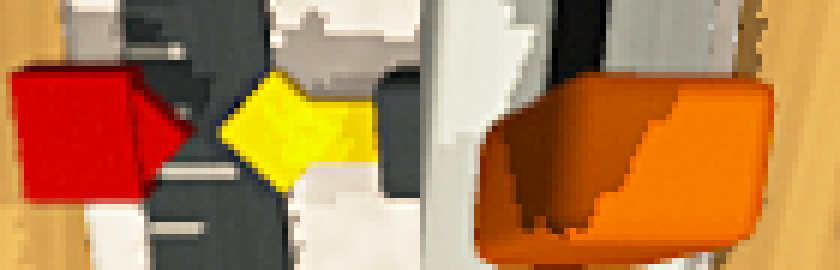

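In the zoom the red tip is at (222.0,171.3) and the pointer tip at (226.2,171.7), along a nearly horizontal tick line. The grip's top face is centred near (441,56). Now the last numbers.

Run:
```python
from h import *
c=load('w15'); yaw=.101; B=np.array([[np.cos(yaw),-np.sin(yaw)],[np.sin(yaw),np.cos(yaw)]]); C=np.array([.5645,.0712])
z=lambda a,b:(190+(a+.5)/6-.5,150+(b+.5)/6-.5); zl=lambda a,b:(400+(a-420+.5)/6-.5,30+(b+.5)/6-.5)
P=lambda L,h:(onplane(c,L,h)[:,:2]-C)@B
t=P([z(192,128),z(217,130)],.029); print('red, ptr tips board',t.round(4).tolist(),'dy mm',((t[1]-t[0])[1]*1000).round(2))
l=P([zl(668,158)],.0745)[0]; print('lock top board',l.round(4),'joint est',(l[1]+.135).round(4))
f=P([zl(590,77),zl(770,82)],.0745); print('grip -y top edge y',f[:,1].round(4),'-> centre', (f[:,1].mean()+.010).round(4))
te=P([(399,94),(441,94)],.034); print('track +y end y',te[:,1].round(4),'(-0.030)')
b0=load('side0');b1=snap('side','s16');a0=load('scene0');a1=snap('scene','c16')
cv2.imwrite('pics/fin.png',np.vstack([np.hstack([cv2.resize(b0['pixels'],(400,250)),cv2.resize(b1['pixels'],(400,250))]),np.hstack([cv2.resize(a0['pixels'],(400,250)),cv2.resize(a1['pixels'],(400,250))])]))
st()
```

```text
red, ptr tips board [[0.0966, 0.0422], [0.0926, 0.0426]] dy mm 0.35
lock top board [-0.0891 -0.0542] joint est 0.0808
grip -y top edge y [-0.0631 -0.0627] -> centre -0.0529
track +y end y [-0.0283 -0.0284] (-0.030)
t 13.45 pos [0.5625 0.1339 0.3539] jaw -174.33 q6 -23.6 F [-0.1 -0.7 -0.4] T [-0.02 -0.08  0.  ] w -0.0002
```

View pics/fin.png

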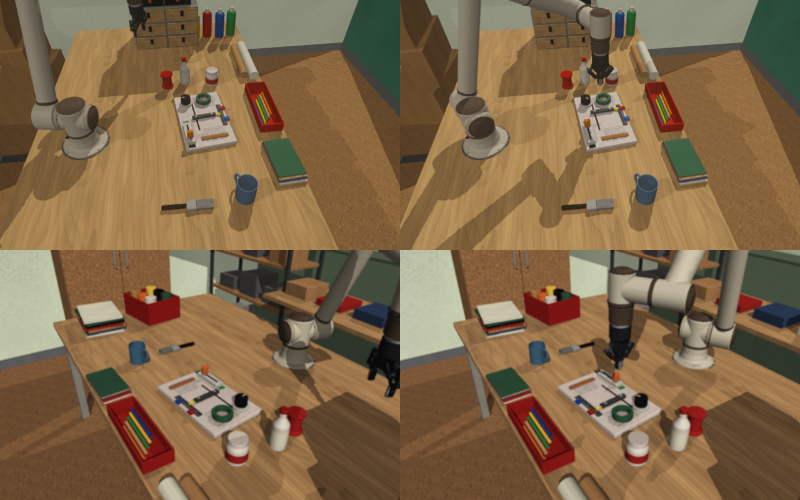

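All checks agree: the pointer is +0.35 mm from the red clip's middle line, the lock is at about 0.080 m, nothing else has moved, and the arm is clear and still. Handing in.

Run:
```python
from rig import arm
print(arm.finish_job())
```

```text
the job is handed in; nothing more can be done
None
```

I turned the knob about 118° anticlockwise to set the pointer opposite the red clip. Then, with the fingers shut, I pushed the lock grip to its green end and handed the job in at about 13.5 s of the 67 s. No verdict was reported.

- **Pointer:** it stood −0.3 mm from the red clip's middle line after I released the knob, and +0.35 mm in the last view, against ±3 mm allowed. The knob did not slip in the fingers.
- **Lock:** the wrist force rose from about 2 N to 17 N with no further travel, which marks the end stop. The last view puts the grip at about 0.081 m, or 0.080 m allowing for a 1–2 mm bias on that track. Reading it from the top edge instead gives about 0.082 m, which is past the stop and so measurement error.
- **Other things:** in before-and-after pictures the tape, folder, glue, paste, spool, brush and mug look unmoved. I did not measure each one. At hand-in the arm was clear of everything.
- **Disagreements:**
  - The board's diagonal read 439 mm instead of 449 mm. I put this down to rounded corners, because the scale ticks measured correctly.
  - My first automatic knob fits in both wrist views picked up extra pixels; the refits agreed with each other to about 1 mm.
  - The two-view height of the grip's top was 70 mm against the stated 74.5 mm, and the knob's was 64 mm against 66 mm.

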